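Rebuild the cleaned disc strainer and hang up the brush

ROBOT

A 6-joint arm with a two-finger parallel gripper is mounted at the origin on the work surface. World frame = base frame: x ahead of the robot, y to its left, z up, the work surface at z = 0. Lengths are in mm, angles in degrees, forces in N, time in s.
With the tool pointing down it reaches from about 350 to 850 mm from the base axis. Payload 8.1 kg.
Tool frame: the origin (TCP) lies at the very end of the fingers, on their centre line; the grasp point (between the pads) lies 19 mm behind it; z points along the fingers, y is the direction in which the jaws open and shut (so a half turn about z gives the same grasp; the last joint's range is limited). The gripper opens to 85 mm and grips with 20 to 120 N. Pads are 22 mm wide; open, the fingers measure 114 mm over their backs; the gripper's body (76 mm by 85 mm) begins 54 mm behind the grasp point. The pads swing forward as they close: fully open they stand 13 mm farther back than shut.
Start: joints at [-77.487, 7.471, 85.268, -0, 87.261, -4.893], TCP at [179.509, -572.522, 231.292] pointing down, gripper open.
Joint ranges: [-169.43, 169.43], [-51.17, 129.36], [1.28, 143.12], [-76.62, 256.62], [0, 156.53], [-152.29, 152.29]. Speed limits (degrees/s): [136.94, 136.94, 159.86, 180, 180, 180].

INTERFACE

Orientations are given as [roll, pitch, yaw] about the fixed x, y, z axes, in that order (R = Rz(yaw) Ry(pitch) Rx(roll)).
In Python, from bench import r gives the robot as it stands.
- The arm moves only by the shell command python3 -m jog 'ROWS' [OPENING] [FORCE]. ROWS is JSON, a list of rows, each a list of 6 numbers: the shift along the tool's x, y, z normalised to -1 to 1, where 1 is 0.25 m, then the turn, a rotation vector about the tool's x, y, z normalised to -1 to 1, where 1 is pi rad. In form: [[x, y, z, ax, ay, az], ...]. A call has 1 to 10 rows; each row is the pose to reach, as a shift and turn from the pose commanded when the call began, along the tool's axes at that moment, turning the shorter way round; what a row does not reach only later rows make up. A row lasts 1/10 s, in which the tool goes at most 50 mm and 8.59 degrees, less where a joint would pass 70% of its speed; a pose out of reach is approached as far as the arm can. A call with a number of a shift or a turn outside -1 to 1 is refused whole. A call with a gripper value outside its range is refused whole. OPENING is the opening, from 0 (shut) to 1 (fully open), set as the call begins (- or left out, the last holds). The fingers move at their own pace and stop on an object; FORCE is the grip in N (left out, the last holds). Time passes only in rows, so rows that repeat a pose let the fingers close. It gives the time, the measured TCP pose, the force and the opening at its end, in the units of the state.
- r.sense(): the state, without advancing time (a new reading comes with each control period).
- r.snapshot(name): name is "side" or "top"; returns a dict with "pixels" (480x640x3 uint8, red, green, blue), "intrinsics" (3x3 intrinsics, pixels), "extrinsics" (4x4, takes a point from camera to world coordinates). Camera axes: x right, y down, z forward; pixel columns grow to the right and rows downward; lengths in mm; the calibration is good to about 2 mm. A picture is of the moment at which its call begins. There is no depth.
- r.hand_in(): hands the job in, once; it reports no verdict.
The state is a dict: "time": time; "joint_pos": joint angles; "qd": joint speeds; "joint_efforts": joint torques, N m; "tool_pos": TCP position; "tcp_rot": TCP orientation; "ft_force": force on the tool from outside, world axes, zero at the start; "wrist_torque": the same for the moment, N m; "finger_gap": finger opening in mm.
Only numpy, scipy, OpenCV 4.12 (cv2) and the standard library are available. Lean on these libraries where they do the work, as an engineer would, in place of code of your own. Each camera call takes 0.05 s, during which the arm holds its last target.

TASK

Put the cleaned disc strainer back together. Take the black knob off the spindle and set it aside, then put the white spacer on the spindle, then every perforated disc that is there, hub up, the widest lowest and each next one narrower, then the flat clamp bar lying in line with the long side of the base, and last the knob back on top, everything sitting fully down on what is below it. Also hang the bench brush by its eye on the peg of the stand, and leave the jar, the spray bottle and the bowl where they are.

Things in the scene. Friction and masses are not known exactly. Their poses are not given: they have to be found in the camera images.
- base: Fixed rectangular dark steel base plate, 120 mm along its x, 170 mm along its y (the long side), top face 20 mm above the table, with an upright bright steel 12 mm spindle in the middle. Origin: on the table under the spindle's axis; z up.
- spindle_foot (a point): Foot of the spindle: its axis at the base's top face, 20 mm above the table. The spindle stands 78 mm above this and is 12 mm thick, its last 6 mm tapering to 6 mm.
- spindle_tip (a point): Top end of the spindle, on its axis, 78 mm above spindle_foot.
- spacer: White plastic spacer tube, 50 mm across, 30 mm high, with a 16 mm bore, standing on the table. Origin: centre of the underside; z is up its axis. 0.09 kg.
- disc1: One of up to four flat perforated dark steel discs, this one 120 mm across (the widest); which of the four are there differs from start to start (two or three; an absent one has no pose). Plate 4 mm thick with a round hub on top, 34 mm across and 7 mm high, so 11 mm in all; a 16 mm hole runs through its centre. It lies flat, hub up. It can be held by the hub. Origin: centre of the underside; z is up its axis. Mass 0.08 to 0.13 kg.
- disc2: One of up to four flat perforated dark steel discs, this one 104 mm across (the second widest); which of the four are there differs from start to start (two or three; an absent one has no pose). Plate 4 mm thick with a round hub on top, 34 mm across and 7 mm high, so 11 mm in all; a 16 mm hole runs through its centre. It lies flat, hub up. It can be held by the hub. Origin: centre of the underside; z is up its axis. Mass 0.08 to 0.13 kg.
- disc3: One of up to four flat perforated dark steel discs, this one 88 mm across (the third widest); which of the four are there differs from start to start (two or three; an absent one has no pose). Plate 4 mm thick with a round hub on top, 34 mm across and 7 mm high, so 11 mm in all; a 16 mm hole runs through its centre. It lies flat, hub up. It can be held by the hub. Origin: centre of the underside; z is up its axis. Mass 0.08 to 0.13 kg.
- disc4: One of up to four flat perforated dark steel discs, this one 72 mm across (the narrowest); which of the four are there differs from start to start (two or three; an absent one has no pose). Plate 4 mm thick with a round hub on top, 34 mm across and 7 mm high, so 11 mm in all; a 16 mm hole runs through its centre. It lies flat, hub up. It can be held by the hub. Origin: centre of the underside; z is up its axis. Mass 0.08 to 0.13 kg.
- bar: Flat dark steel clamp bar, 130 mm along its x, 44 mm along its y, 8 mm thick, with a 16 mm hole through its centre, lying flat on the table. Origin: centre of the underside; z is up its axis. Either end may point either way. 0.12 kg.
- knob: Black ribbed round knob, 46 mm across over the body (48 mm over the ribs), 34 mm high, with a plain 16 mm bore right through: no thread, it just slides on and off. At the start it stands on the base around the spindle, whose upper 44 mm stick out of it. Origin: centre of the underside; z is up its axis. 0.09 kg.
- brush: White plastic bench brush standing on its bristles. Foot 45 mm along x, 90 mm along y, 32 mm high; from it an upright handle plate rises, 10 mm thick along x and 44 mm wide along y, up to 130 mm above the bristles' underside. Near the top the handle has a square eye, 26 mm by 26 mm, open along x. Origin: centre of the underside; z up. 0.16 kg, most of it low down.
- brush_eye (a point): Centre of the brush's eye, 108 mm above the brush's origin; the eye runs from 95 to 121 mm.
- stand: Fixed dark steel peg stand: foot plate 110 mm by 90 mm, 10 mm high, an upright post 14 mm thick along x, 30 mm wide along y and 186 mm high, and a plain round peg, 10 mm thick, sticking out of the post along the stand's -x (roughly towards the robot). Origin: on the table under the post's axis; z up.
- peg_root (a point): Where the peg's axis leaves the post: 7 mm to the stand's -x of its origin, 166 mm up.
- peg_tip (a point): Centre of the peg's rounded free end: 65 mm to the stand's -x of its origin, 173 mm up (the peg rises slightly outwards; its end reaches 5 mm farther).
- jar: Bystander: glass jar with a steel lid, 64 mm across, 100 mm high, at the back. Origin: centre of its underside.
- spray: Bystander: white spray bottle, 72 mm across, 190 mm high, at the robot's left. Origin: centre of its underside.
- bowl: Bystander: steel bowl, 120 mm across, 45 mm high, at the back. Origin: centre of its underside.
Things that resemble listed ones, but are neither listed nor needed, are in the scene too. Leave any orange or purple look-alike of the brush alone. Leave any brown or pink look-alike of the bar alone.

How it is judged:
By the outcome, as a careful person would: the job done as asked, in the order asked, and still so for the second after the job is handed in, with the robot touching nothing.
Of disc1, disc2, disc3, disc4 only 2 to 3 are there at a start; the rules pass over those that are not, and their reading is None.
At some moment in a run one of disc1, disc2, disc3, disc4, spacer, bar may be knocked a few centimetres aside while the robot is not near it.
It also fails if it takes over 210 s, if anything falls off the work surface, if the arm or the gripper's body presses on something with over 40 N, if the wrist force passes 120 N, or if a joint passes its speed limit or range.

## Working session

There is one attempt and no reset: what is moved stays moved. The work goes in short steps, Python scripts to look and compute and a shell command to move; the robot and the scene stay as the last step left them, time stands still between calls to the robot, and variables do not carry over. Pictures are saved under pics/ and viewed, and the job is handed in when it is done.

```bash
ls; mkdir -p pics; cat > h.py <<'E'
import numpy as np, cv2
from bench import r
def snap(n,f):
    s=r.snapshot(n); np.savez('pics/'+f+'.npz',**{k:np.array(v) for k,v in s.items()})
    cv2.imwrite('pics/'+f+'.png',cv2.cvtColor(np.array(s['pixels']),cv2.COLOR_RGB2BGR)); return s
def load(f):
    d=np.load('pics/'+f+'.npz'); return {k:d[k] for k in d.files}
def ray(s,u,v):
    K=np.array(s['intrinsics']);E=np.array(s['extrinsics'])
    d=E[:3,:3]@np.linalg.solve(K,[u,v,1.]); return E[:3,3],d/np.linalg.norm(d)
def onz(s,u,v,z):
    o,d=ray(s,u,v); return o+d*(z-o[2])/d[2]
def proj(s,p):
    E=np.linalg.inv(s['extrinsics']);q=s['intrinsics']@(E[:3,:3]@np.array(p,float)+E[:3,3]);return q[:2]/q[2]
E
python3 - <<'E'
from h import *
for n in('side','top'):
    s=snap(n,n+'0');print(n,np.round(s['intrinsics'],1).tolist(),np.round(s['extrinsics'],3).tolist())
print(r.sense())
E
```

```text
pics
side [[457.6, 0.0, 320.5], [0.0, 457.6, 241.3], [0.0, 0.0, 1.0]] [[-0.965, -0.106, 0.24, 259.159], [-0.261, 0.474, -0.841, 1049.721], [-0.025, -0.874, -0.485, 718.701], [0.0, 0.0, 0.0, 1.0]]
top [[608.8, 0.0, 315.5], [0.0, 608.8, 237.9], [0.0, 0.0, 1.0]] [[-0.008, -0.981, 0.195, 162.999], [-1.0, 0.006, -0.009, 41.87], [0.008, -0.195, -0.981, 1983.683], [0.0, 0.0, 0.0, 1.0]]
{'time': 0.1, 'joint_pos': array([-7.74869023e+01,  7.51156967e+00,  8.53212114e+01,  1.86346000e-03,
        8.72607557e+01, -4.89248427e+00]), 'qd': array([ 0.06327094, -0.056438  , -0.13196527, -0.02260012,  0.00098181,
        0.03730108]), 'joint_efforts': array([ 1.78765324e-03, -5.70946276e+01, -5.01942945e+01, -9.59006093e-05,
        7.99911650e-03,  3.25895513e-06]), 'tool_pos': array([ 179.41565169, -572.05048205,  230.35862173]), 'tcp_rot': array([-1.79906963e+02, -9.83179659e-03,  1.74054834e+01]), 'ft_force': array([0.01526422, 0.4237772 , 0.19081872]), 'wrist_torque': array([0.02471339, 0.0587909 , 0.02153021]), 'finger_gap': 85.43165202635565}
```

View pics/top0.png

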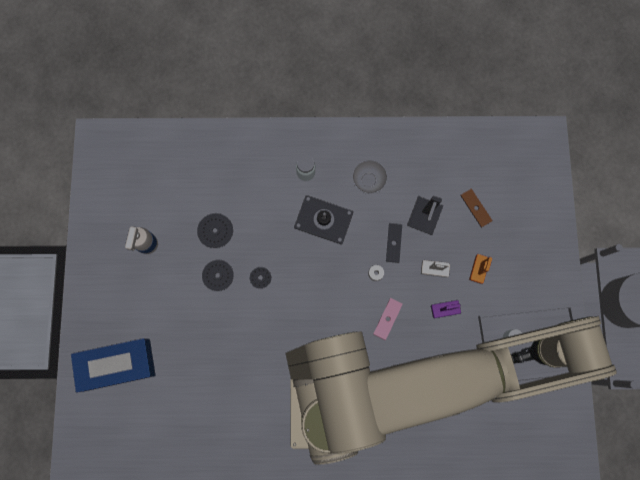

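View pics/side0.png

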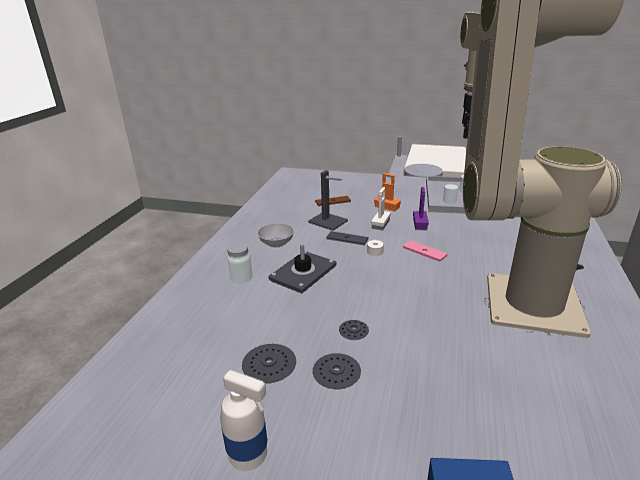

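The top view shows three discs at (215,231), (218,276) and (260,278). The knob is on the base at (324,218), and the spacer is at (376,272). Bar candidates are dark (394,243), pink (388,319) and brown (477,208). Brush candidates are white (436,268), orange (481,268) and purple (446,309). The dark bar and the white brush match the description. I'll confirm them in enlarged crops.

```bash
python3 - <<'E'
from h import *
a=cv2.imread('pics/top0.png')
c=a[170:340,285:505]; cv2.imwrite('pics/c1.png',cv2.resize(c,None,fx=3.6,fy=3.5,interpolation=cv2.INTER_CUBIC))
c=a[200:300,180:300]; cv2.imwrite('pics/c2.png',cv2.resize(c,None,fx=5,fy=5,interpolation=cv2.INTER_CUBIC))
b=cv2.imread('pics/side0.png')
c=b[160:300,220:450]; cv2.imwrite('pics/c3.png',cv2.resize(c,None,fx=3.4,fy=3.4,interpolation=cv2.INTER_CUBIC))
E
```

```text
(no output)
```

View pics/c1.png

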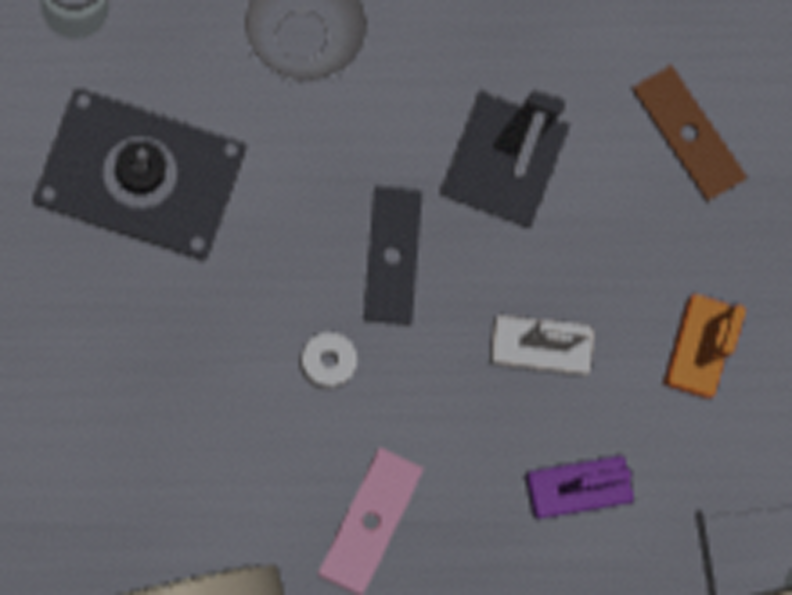

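View pics/c2.png

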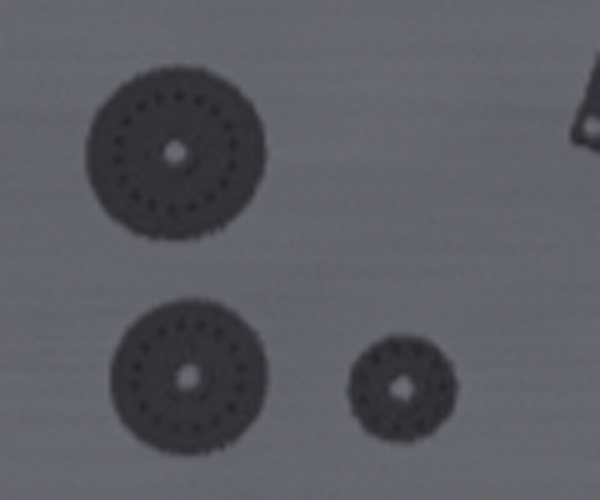

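View pics/c3.png

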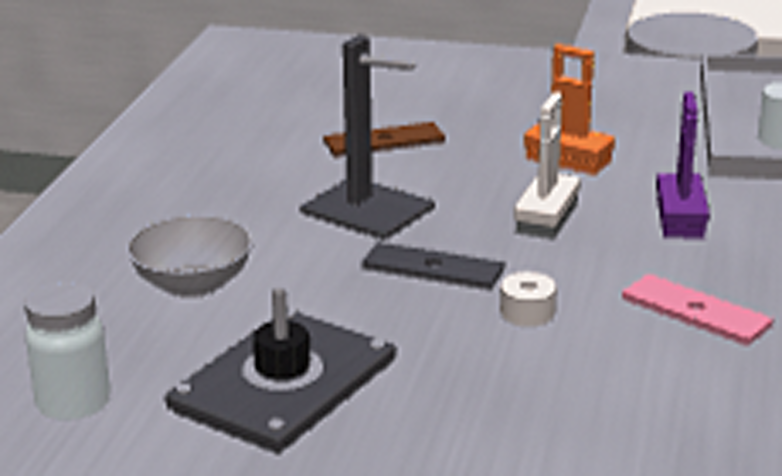

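Confirmed: disc1 is at (215,231), disc2 at (218,276) and disc4 at (260,278), based on widths of 36, 32 and 22 px. The dark bar and white brush fit the description, and pink, brown, orange and purple are decoys. Now I'll measure.

```bash
cat >> h.py <<'E'
from scipy.spatial.transform import Rotation as Ro
def contours(mask,amin=30):
    cs,_=cv2.findContours(mask.astype(np.uint8),cv2.RETR_EXTERNAL,cv2.CHAIN_APPROX_NONE)
    return [c for c in cs if cv2.contourArea(c)>amin]
def up(s,box,f=6):
    u0,u1,v0,v1=box
    c=np.array(s['pixels'])[v0:v1,u0:u1]
    return cv2.resize(c,None,fx=f,fy=f,interpolation=cv2.INTER_CUBIC)
def topx(box,p,f=6): # upscaled pixel -> image pixel
    return np.array([box[0]+(p[0]+.5)/f-.5, box[2]+(p[1]+.5)/f-.5])
def cpts(s,box,c,z,f=6):
    return np.array([onz(s,*topx(box,q,f),z)[:2] for q in c.reshape(-1,2)])
def go(x,y,z,yaw):
    st=r.sense();R=Ro.from_euler('xyz',st['tcp_rot'],degrees=True)
    d=R.inv().apply(np.array([x,y,z])-st['tool_pos'])/250
    best=None
    for yw in (yaw,yaw+180):
        rv=(R.inv()*Ro.from_euler('xyz',[180,0,yw],degrees=True)).as_rotvec()/np.pi
        if best is None or np.linalg.norm(rv)<np.linalg.norm(best): best=rv
    print('row',np.round(d,4).tolist(),np.round(best,4).tolist(),'dist',round(np.linalg.norm(d)*250))
def circ(s,box,lo,hi,z,name,f=6,chan=None):
    im=up(s,box,f); g=im.mean(2) if chan is None else chan(im)
    cs=contours((g>lo)&(g<hi),20*f*f)
    out=[]
    for c in cs:
        P=cpts(s,box,cv2.convexHull(c),z,f).astype(np.float32)
        (x,y),rad=cv2.minEnclosingCircle(P); rect=cv2.minAreaRect(P)
        out.append((np.round((x,y),1).tolist(),round(2*rad,1),[np.round(q,1) if i==2 else np.round(q,1).tolist() for i,q in enumerate(rect)]))
    for o in out: print(name,o)
    return out
E
python3 - <<'E'
from h import *
s=load('top0')
g=s['pixels'].mean(2)
for u,v in [(215,225),(180,250),(324,200),(394,235),(376,268),(430,270),(420,215)]: print((u,v),s['pixels'][v,u])
circ(s,(190,240,205,255),0,75,4,'disc1')
circ(s,(195,240,253,300),0,75,4,'disc2')
circ(s,(243,280,258,300),0,75,4,'disc4')
circ(s,(380,407,217,270),0,75,8,'bar')
circ(s,(362,392,258,288),150,256,30,'spacer')
circ(s,(290,360,190,250),0,75,20,'base')
circ(s,(418,456,255,284),150,256,32,'brushfoot')
circ(s,(400,450,190,240),0,75,10,'stand')
circ(s,(310,340,205,230),0,40,54,'knob')
E
```

```text
(215, 225) [49 50 55]
(180, 250) [ 98  99 105]
(324, 200) [87 88 94]
(394, 235) [52 52 56]
(376, 268) [158 159 161]
(430, 270) [155 156 159]
(420, 215) [49 49 55]
disc1 ([584.8, 357.5], 120.2, [[584.9, 357.5], [117.9, 118.2], np.float64(1.7)])
disc2 ([434.5, 345.2], 104.5, [[435.1, 345.4], [102.8, 101.9], np.float64(1.6)])
disc4 ([426.2, 205.9], 71.8, [[426.4, 205.6], [70.8, 69.3], np.float64(85.8)])
bar ([538.6, -234.2], 136.4, [[538.8, -234.8], [45.3, 132.0], np.float64(83.7)])
spacer ([437.2, -172.0], 46.4, [[437.2, -171.8], [45.4, 44.2], np.float64(88.6)])
base ([615.8, -2.9], 203.1, [[615.9, -2.9], [170.8, 122.6], np.float64(70.0)])
brushfoot ([448.9, -364.7], 90.5, [[449.1, -364.4], [84.6, 39.0], np.float64(81.9)])
stand ([574.9, -257.1], 52.7, [[574.8, -259.0], [6.7, 52.6], np.float64(88.0)])
stand ([637.2, -343.7], 150.0, [[640.1, -345.3], [91.5, 132.5], np.float64(67.5)])
knob ([613.5, -3.2], 47.4, [[613.2, -2.6], [42.3, 46.2], np.float64(89.5)])
```

```bash
python3 - <<'E'
from h import *
a=load('top0');b=load('side0')
im=up(a,(310,340,200,235),16);cv2.imwrite('pics/k1.png',im[:,:,::-1])
im=up(b,(285,325,235,275),14);cv2.imwrite('pics/k2.png',im[:,:,::-1])
im=up(a,(400,450,188,240),11);cv2.imwrite('pics/k3.png',im[:,:,::-1])
im=up(b,(300,360,160,235),8);cv2.imwrite('pics/k4.png',im[:,:,::-1])
for n,p in [('tip',(615,-3,98)),('foot',(615,-3,20))]: print(n,proj(a,p),proj(b,p))
E
```

```text
tip [323.83382916 214.12473703] [301.33415944 243.46506264]
foot [323.33271488 219.62652499] [302.55590794 267.22747558]
```

View pics/k1.png

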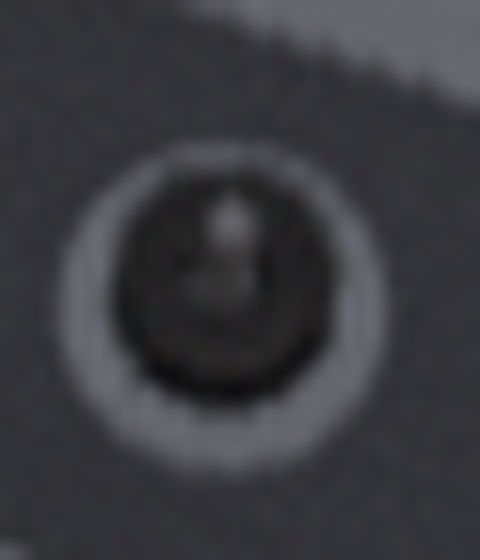

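View pics/k2.png

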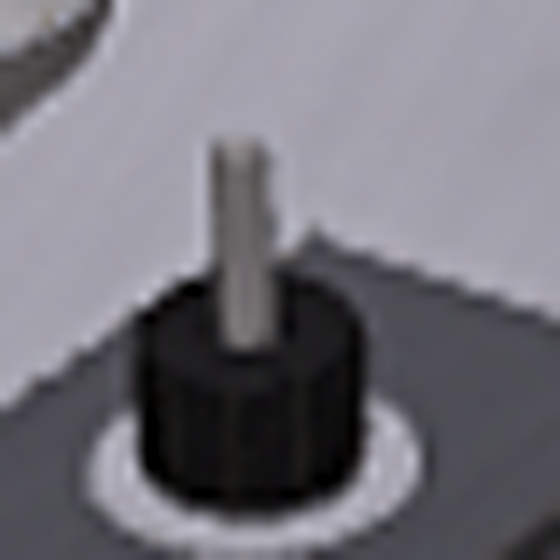

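View pics/k3.png

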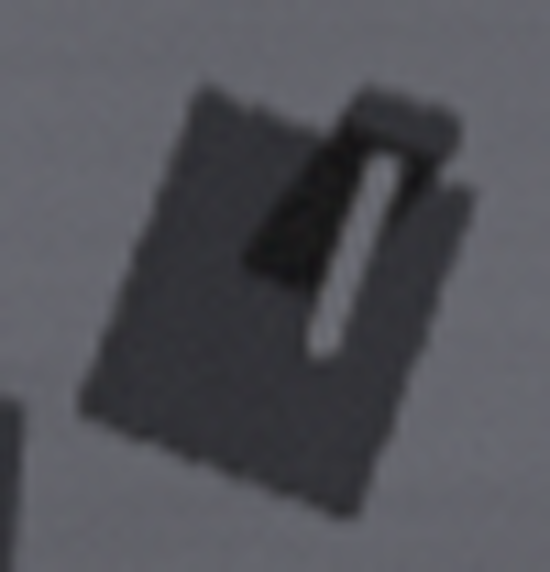

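View pics/k4.png

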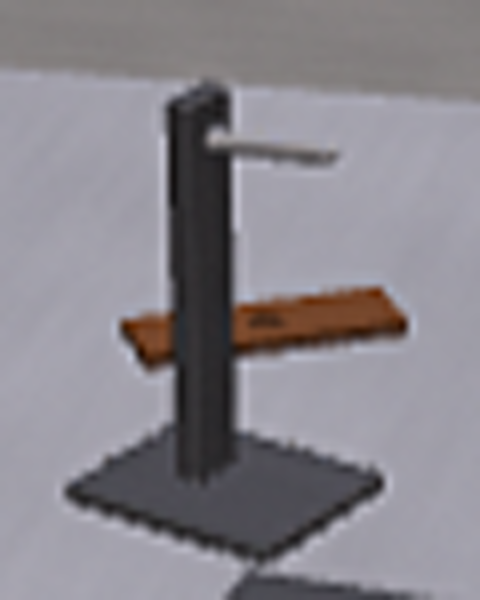

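```bash
python3 - <<'E'
from h import *
a=load('top0');b=load('side0')
P=lambda u,v,f,o:(o[0]+(u+.5)/f-.5,o[1]+(v+.5)/f-.5)
print('ring top',onz(a,*P(223,306,16,(310,200)),20),'ring side',onz(b,*P(256,466,14,(285,235)),20))
print('tip top',onz(a,*P(232,208,16,(310,200)),98),'side',onz(b,*P(241,143,14,(285,235)),98))
# peg: tip end & root
print('pegtip top',onz(a,*P(321,352,11,(400,188)),173),'side',onz(b,*P(336,155,8,(300,160)),173))
print('pegroot top',onz(a,*P(383,155,11,(400,188)),166),'side',onz(b,*P(213,139,8,(300,160)),166))
# foot plate corners on z=10
for n,q in dict(L=(80,415),B=(350,517),T=(205,85),R=(475,190)).items(): print(n,onz(a,*P(*q,11,(400,188)),10))
for n,q in dict(l=(66,490),b=(265,560),rr=(385,485)).items(): print(n,onz(b,*P(*q,8,(300,160)),5))
for n,q in dict(pl=(165,105),pb=(212,82)).items(): print(n,onz(b,*P(*q,8,(300,160)),186))
go(617.5,-3.5,200,-20)
E
```

```text
ring top [618.29139072  -3.4846115   20.        ] ring side [ 6.13323775e+02 -1.32090542e-01  2.00000000e+01]
tip top [620.21125483  -3.68396647  98.        ] side [611.71670756   3.69943208  98.        ]
pegtip top [ 578.07620986 -321.58312585  173.        ] side [ 571.33606347 -314.81965016  173.        ]
pegroot top [ 636.24733926 -342.91553524  166.        ] side [ 629.56647323 -339.81794313  166.        ]
L [ 596.36667821 -280.51475708   10.        ]
B [ 564.40608817 -360.79647896   10.        ]
T [ 699.21776359 -322.54502602   10.        ]
R [ 665.71218062 -403.47515747   10.        ]
l [ 694.2863312 -321.0088824    5.       ]
b [ 593.37445488 -275.50440276    5.        ]
rr [ 559.0550407  -355.55485991    5.        ]
pl [ 645.21059002 -322.95572237  186.        ]
pb [ 633.03203964 -353.01036786  186.        ]
row [2.3524, -1.6457, 0.1245] [-0.0005, 0.0001, 0.2078] dist 718
```

Side and top disagree by about 5 mm, which is the calibration error. I'll move over the base and check both cameras against the gripper.

```bash
python3 -m jog '[[1,-0.7,0,0,0,0.1],[1,-0.7,0,0,0,0.1],[1,-0.7,0,0,0,0.1],[1,-0.7,0,0,0,0.1],[1,-0.7,0,0,0,0.1],[1,-0.7,0,0,0,0.1],[1,-0.7,0,0,0,0.1],[1,-0.7,0,0,0,0.1],[1,-0.7,0,0,0,0.1],[1,-0.7,0,0,0,0.1]]' 1 40
python3 - <<'E'
from h import *
print(r.sense()['joint_pos']);go(617.5,-3.5,200,-20)
E
```

```text
time: 1.1
tool_pos: [364.8, -331.9, 231.1]
tcp_rot: [180.0, 0.0, -0.7]
ft_force: [0.9, -0.4, 1.0]
finger_gap: 85.4
[-4.82369265e+01 -9.26124176e+00  1.01843187e+02 -2.62044457e-02
  8.74354081e+01  4.24621869e+01]
row [0.9948, -1.3259, 0.1238] [0.0001, 0.0002, 0.1072] dist 416
```

```bash
python3 -m jog '[[0.7,-1,0,0,0,0.1],[0.7,-1,0,0,0,0.1],[0.7,-1,0,0,0,0.1],[0.7,-1,0,0,0,0.1],[0.7,-1,0,0,0,0.1],[0.7,-1,0,0,0,0.1],[0.7,-1,0,0,0,0.1],[0.7,-1,0,0,0,0.1]]'
python3 - <<'E'
from h import *
go(617,-3,200,-20)
E
```

```text
time: 1.9
tool_pos: [544.2, -81.7, 230.8]
tcp_rot: [-180.0, 0.0, -18.5]
ft_force: [-0.7, -1.1, -0.5]
finger_gap: 85.5
row [0.1763, -0.391, 0.1233] [-0.0001, 0.0002, 0.0083] dist 112
```

```bash
python3 -m jog '[[0.1763,-0.391,0.12,0,0,0.008],[0.1763,-0.391,0.12,0,0,0.008],[0.1763,-0.391,0.12,0,0,0.008],[0.1763,-0.391,0.12,0,0,0.008],[0.1763,-0.391,0.12,0,0,0.008]]'
python3 - <<'E'
from h import *
a=snap('top','top1');b=snap('side','side1')
p=r.sense()['tool_pos'];print(p,proj(a,p),proj(b,p))
im=up(a,(270,370,165,265),6);cv2.imwrite('pics/m1.png',im[:,:,::-1])
im=up(b,(250,350,170,290),5);cv2.imwrite('pics/m2.png',im[:,:,::-1])
E
```

```text
time: 2.4
tool_pos: [615.8, -6.1, 201.4]
tcp_rot: [179.9, 0.0, -20.1]
ft_force: [-0.5, -0.2, -0.3]
finger_gap: 85.3
[615.92042985  -6.01968621 202.17447132] [325.56600891 205.7596347 ] [299.59430878 208.93350668]
```

View pics/m1.png

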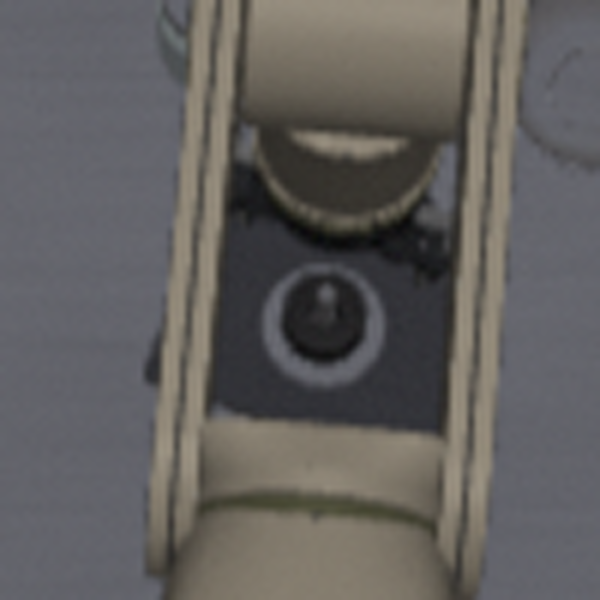

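View pics/m2.png

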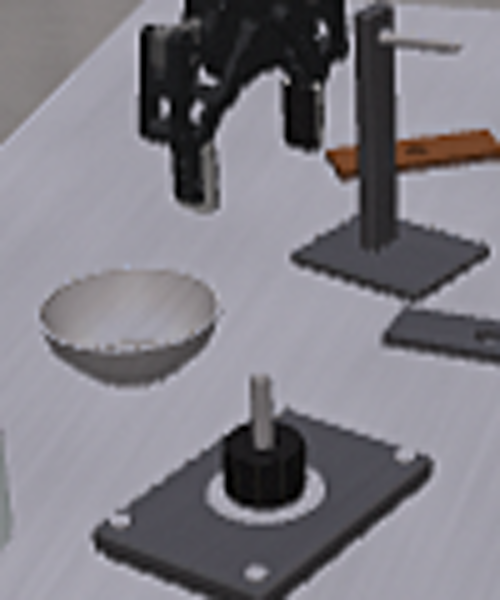

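```bash
python3 -m jog '[[0,0,0.12,0,0,0],[0,0,0.12,0,0,0],[0,0,0.12,0,0,0],[0,0,0.12,0,0,0],[0,0,0.12,0,0,0],[0,0,0.12,0,0,0],[0,0,0.12,0,0,0],[0,0,0.12,0,0,0]]' 0
python3 - <<'E'
from h import *
b=snap('side','side2')
p=r.sense()['tool_pos'];print(p,proj(b,p),r.sense()['finger_gap'])
u,v=(proj(b,p)-[270,180]);print(u*8,v*8)
im=up(b,(270,330,180,250),8);cv2.imwrite('pics/m3.png',im[:,:,::-1])
E
```

```text
time: 3.3
tool_pos: [616.4, -3.9, 171.6]
tcp_rot: [-180.0, -0.0, -20.0]
ft_force: [-0.5, 0.8, -0.4]
finger_gap: -0.2
[616.28348109  -3.91133798 171.42775396] [299.76335894 219.57545432] -0.19529632105776729
238.10687151668026 316.6036345981697
```

View pics/m3.png

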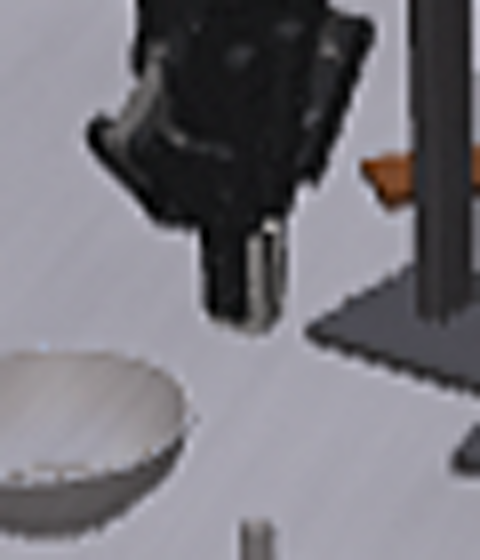

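```bash
python3 -m jog '[[0,0,0,0,0,0],[0,0,0,0,0,0],[0,0,0,0,0,0],[0,0,0.1,0,0,0],[0,0,0.2,0,0,0],[0,0,0.3,0,0,0],[0,0,0.4,0,0,0],[0,0,0.5,0,0,0],[0,0,0.56,0,0,0],[0,0,0.56,0,0,0]]' 1
python3 -m jog '[[0,0,0,0,0,0],[0,0,0,0,0,0],[0,0,0,0,0,0]]' 
python3 - <<'E'
from h import *
b=snap('side','side3')
im=up(b,(250,350,190,300),5);cv2.imwrite('pics/m4.png',im[:,:,::-1])
E
```

```text
time: 4.35
tool_pos: [614.0, -3.8, 28.4]
tcp_rot: [179.9, 0.3, -20.0]
ft_force: [-0.4, 1.4, 0.3]
finger_gap: 85.4
time: 4.65
tool_pos: [617.6, -4.1, 33.1]
tcp_rot: [-180.0, -0.2, -20.0]
ft_force: [0.8, 0.2, 0.1]
finger_gap: 85.5
```

View pics/m4.png

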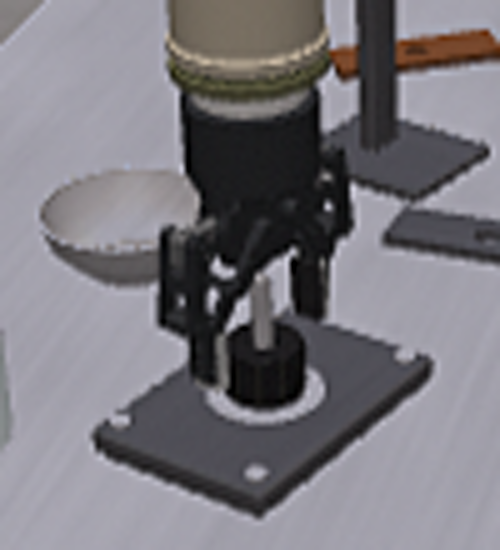

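```bash
python3 -m jog '[[0,0,0,0,0,0],[0,0,0,0,0,0],[0,0,0,0,0,0],[0,0,0,0,0,0],[0,0,0,0,0,0],[0,0,0,0,0,0],[0,0,0,0,0,0],[0,0,0,0,0,0]]' 0.3 20
python3 -m jog '[[0,0,0,0,0,0],[0,0,0,0,0,0],[0,0,0,0,0,0]]' 
```

```text
time: 5.5
tool_pos: [616.5, -4.0, 31.7]
tcp_rot: [-180.0, -0.0, -20.0]
ft_force: [-1.4, -0.3, 4.0]
finger_gap: 45.3
time: 5.8
tool_pos: [616.5, -4.0, 31.7]
tcp_rot: [-180.0, -0.0, -20.0]
ft_force: [-1.4, -0.4, 5.6]
finger_gap: 44.8
```

```bash
for v in 1; do :; done
python3 -m jog '[[0,0.004,-0.01,0,0,0],[0,0.008,-0.01,0,0,0],[0,0.012,-0.01,0,0,0],[0,0.012,-0.01,0,0,0],[0,0.012,-0.01,0,0,0],[0,0.012,-0.01,0,0,0]]' 0.3 40
python3 -m jog '[[0,-0.012,0,0,0,0],[0,-0.018,0,0,0,0],[0,-0.024,0,0,0,0],[0,-0.024,0,0,0,0],[0,-0.024,0,0,0,0],[0,-0.024,0,0,0,0]]'
python3 -m jog '[[0.004,0.012,0,0,0,0],[0.008,0.012,0,0,0,0],[0.012,0.012,0,0,0,0],[0.012,0.012,0,0,0,0],[0.012,0.012,0,0,0,0],[0.012,0.012,0,0,0,0]]'
python3 -m jog '[[-0.012,0,0,0,0,0],[-0.02,0,0,0,0,0],[-0.024,0,0,0,0,0],[-0.024,0,0,0,0,0],[-0.024,0,0,0,0,0],[-0.024,0,0,0,0,0]]'
```

```text
time: 6.4
tool_pos: [615.7, -4.8, 33.6]
tcp_rot: [-179.8, -0.0, -20.0]
ft_force: [3.8, 9.6, -1.5]
finger_gap: 44.3
time: 7.0
tool_pos: [617.2, -1.3, 33.8]
tcp_rot: [180.0, 0.0, -20.0]
ft_force: [0.2, -0.3, -1.1]
finger_gap: 44.5
time: 7.6
tool_pos: [617.8, -4.6, 33.4]
tcp_rot: [180.0, 0.2, -20.0]
ft_force: [-5.8, 2.3, 2.1]
finger_gap: 44.6
time: 8.2
tool_pos: [614.5, -3.1, 34.3]
tcp_rot: [-180.0, -0.1, -20.0]
ft_force: [5.8, -0.2, -2.7]
finger_gap: 44.3
```

Force probing puts the spindle at about (616.6, -2.8). I'll lift the knob off.

```bash
python3 -m jog '[[0.012,0,-0.08,0,0,0],[0.012,0,-0.16,0,0,0],[0.012,0,-0.24,0,0,0],[0.012,0,-0.32,0,0,0],[0.012,0,-0.4,0,0,0],[0.012,0,-0.48,0,0,0],[0.012,0,-0.48,0,0,0]]'
python3 - <<'E'
from h import *
go(470,60,150,-20)
E
```

```text
time: 8.9
tool_pos: [618.2, -4.2, 157.5]
tcp_rot: [-179.9, -0.3, -20.0]
ft_force: [0.8, -0.3, -1.2]
finger_gap: 44.5
row [-0.6449, -0.0384, 0.0265] [-0.0004, -0.0017, -0.0002] dist 162
```

```bash
python3 -m jog '[[-0.15,-0.01,0,0,0,0],[-0.3,-0.02,0,0,0,0],[-0.45,-0.03,0,0,0,0],[-0.6,-0.038,0.1,0,0,0],[-0.645,-0.038,0.25,0,0,0],[-0.645,-0.038,0.4,0,0,0],[-0.645,-0.038,0.5,0,0,0],[-0.645,-0.038,0.5,0,0,0],[-0.645,-0.038,0.5,0,0,0],[-0.645,-0.038,0.5,0,0,0]]'
```

```text
time: 9.9
tool_pos: [469.3, 60.1, 30.3]
tcp_rot: [-180.0, -0.1, -20.0]
ft_force: [-0.1, -0.3, 0.3]
finger_gap: 44.0
```

```bash
python3 -m jog '[[0,0,0.02,0,0,0],[0,0,0.04,0,0,0],[0,0,0.055,0,0,0],[0,0,0.065,0,0,0],[0,0,0.07,0,0,0],[0,0,0.074,0,0,0],[0,0,0.074,0,0,0],[0,0,0.074,0,0,0]]'
```

```text
time: 10.7
tool_pos: [467.9, 60.2, 11.8]
tcp_rot: [180.0, 0.1, -20.0]
ft_force: [-12.3, -0.6, 20.9]
finger_gap: 44.3
```

Touching down. Release, rise, and go over the spacer.

```bash
python3 -m jog '[[0,0,-0.008,0,0,0],[0,0,-0.008,0,0,0],[0,0,-0.008,0,0,0],[0,0,-0.008,0,0,0],[0,0,-0.15,0,0,0],[0,0,-0.35,0,0,0],[0,0,-0.55,0,0,0],[0,0,-0.75,0,0,0],[0,0,-0.75,0,0,0]]' 0.9
python3 - <<'E'
from h import *
go(480,-150,200,-20)
s=snap('top','top3');b=snap('side','side4')
circ(s,(362,392,258,288),135,256,30,'spacer')
im=up(s,(365,388,261,284),20);cv2.imwrite('pics/s1.png',im[:,:,::-1])
E
```

```text
time: 11.6
tool_pos: [472.4, 60.3, 206.2]
tcp_rot: [-179.7, -0.7, -20.0]
ft_force: [0.4, 0.0, -0.4]
finger_gap: 76.9
row [0.3163, 0.7801, 0.025] [-0.0015, -0.0039, -0.0002] dist 211
spacer ([437.5, -172.4], 48.8, [[437.6, -172.2], [47.5, 47.1], np.float64(25.2)])
```

View pics/s1.png

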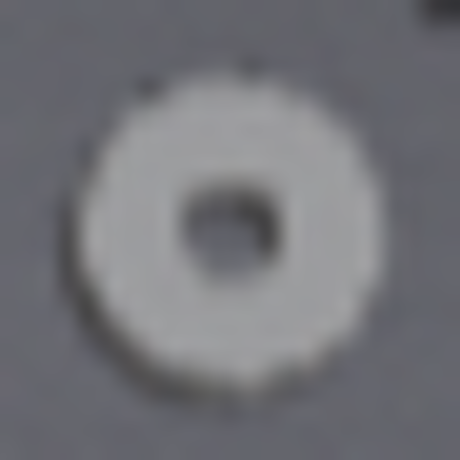

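View pics/side4.png

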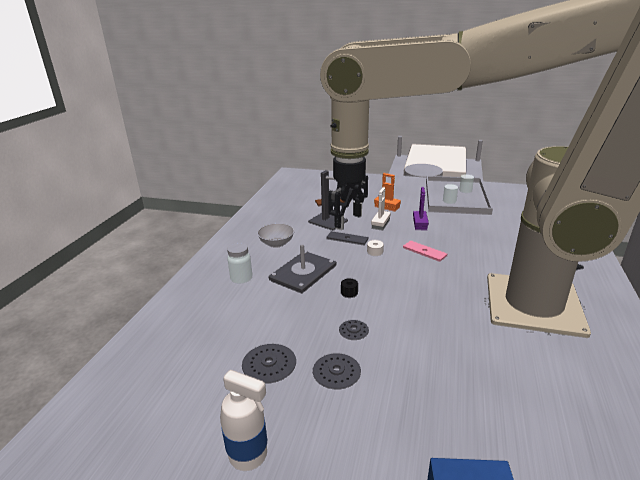

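View pics/top3.png

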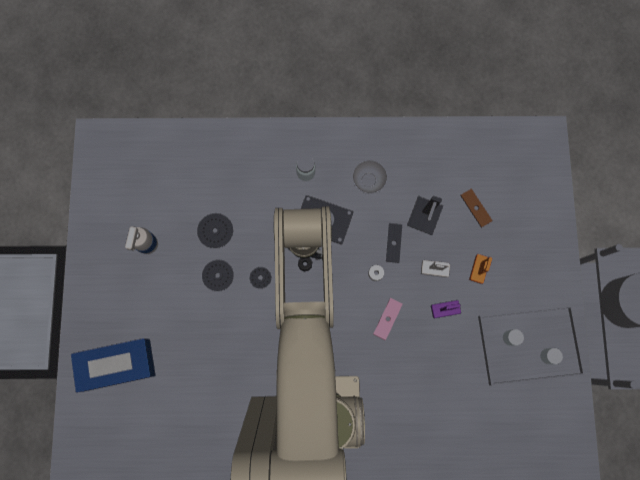

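```bash
python3 - <<'E'
from h import *
go(435.9,-171.6,100,-20)
E
python3 -m jog '[[0.05,0.16,0,0,0,0],[0.09,0.32,0.05,0,0,0],[0.13,0.5,0.1,0,0,0],[0.17,0.68,0.2,0,0,0],[0.18,0.82,0.35,0,0,0],[0.18,0.82,0.42,0,0,0],[0.18,0.82,0.42,0,0,0],[0.18,0.82,0.42,0,0,0],[0.18,0.82,0.42,0,0,0]]' 1
python3 - <<'E'
from h import *
go(435.9,-171.6,14,-20)
E
```

```text
row [0.1912, 0.9173, 0.3972] [-0.0004, -0.0011, -0.0002] dist 254
time: 12.6
tool_pos: [440.8, -147.3, 93.7]
tcp_rot: [-180.0, -0.1, -20.0]
ft_force: [0.1, 0.1, 0.9]
finger_gap: 85.4
row [0.0144, 0.0979, 0.3187] [-0.0, -0.0003, 0.0002] dist 83
```

```bash
python3 -m jog '[[0.014,0.098,0,0,0,0],[0.014,0.098,0.08,0,0,0],[0.014,0.098,0.16,0,0,0],[0.014,0.098,0.24,0,0,0],[0.014,0.098,0.29,0,0,0],[0.014,0.098,0.318,0,0,0],[0.014,0.098,0.318,0,0,0],[0.014,0.098,0.318,0,0,0],[0.014,0.098,0.318,0,0,0]]'
python3 -m jog '[[0,0,0,0,0,0],[0,0,0,0,0,0],[0,0,0,0,0,0],[0,0,0,0,0,0],[0,0,0,0,0,0],[0,0,0,0,0,0],[0,0,0,0,0,0],[0,0,0,0,0,0]]' 0.3 40
```

```text
time: 13.5
tool_pos: [435.8, -172.4, 14.4]
tcp_rot: [180.0, -0.1, -20.0]
ft_force: [0.6, 0.1, -0.1]
finger_gap: 85.3
time: 14.3
tool_pos: [435.3, -172.2, 14.2]
tcp_rot: [180.0, -0.0, -20.0]
ft_force: [-2.5, 2.4, 7.9]
finger_gap: 48.8
```

```bash
python3 -m jog '[[0,0,-0.15,0,0,0],[0,0,-0.3,0,0,0],[0,0,-0.45,0,0,0],[0,0,-0.58,0,0,0],[0,0,-0.6,0,0,0],[0,0,-0.6,0,0,0]]'
python3 - <<'E'
from h import *
go(616.6,-2.8,155,-20)
E
```

```text
time: 14.9
tool_pos: [435.7, -172.5, 164.4]
tcp_rot: [180.0, -0.2, -20.0]
ft_force: [0.5, 0.0, -1.5]
finger_gap: 48.8
row [0.4471, -0.8856, 0.0386] [0.0001, -0.0009, -0.0002] dist 248
```

```bash
python3 -m jog '[[0.08,-0.16,0,0,0,0],[0.16,-0.32,0,0,0,0],[0.24,-0.48,0,0,0,0],[0.32,-0.64,0,0,0,0],[0.4,-0.8,0.02,0,0,0],[0.447,-0.886,0.038,0,0,0],[0.447,-0.886,0.038,0,0,0],[0.447,-0.886,0.038,0,0,0],[0.447,-0.886,0.038,0,0,0],[0.447,-0.886,0.038,0,0,0]]'
python3 - <<'E'
from h import *
go(616.6,-2.8,115,-20)
b=snap('side','side5')
im=up(b,(260,345,190,290),6);cv2.imwrite('pics/n1.png',im[:,:,::-1])
E
```

```text
time: 15.9
tool_pos: [615.1, -3.2, 153.5]
tcp_rot: [180.0, 0.0, -20.1]
ft_force: [0.4, -0.5, -0.9]
finger_gap: 48.8
row [0.0053, -0.0037, 0.1539] [0.0001, 0.0002, -0.0006] dist 39
```

View pics/n1.png

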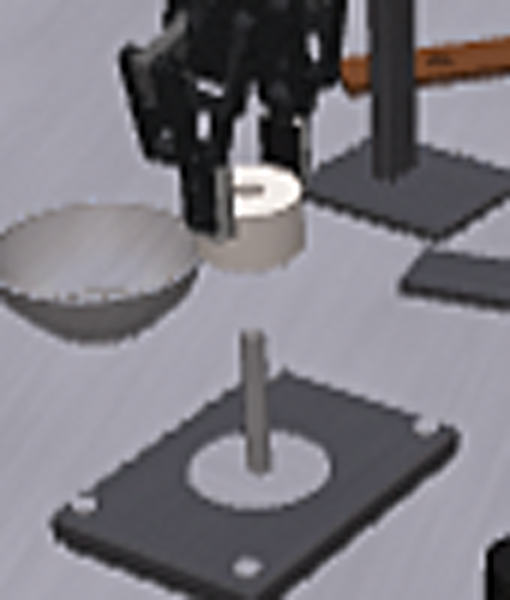

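```bash
python3 -m jog '[[0.005,-0.003,0.05,0,0,0],[0.005,-0.003,0.1,0,0,0],[0.005,-0.003,0.14,0,0,0],[0.005,-0.003,0.18,0,0,0],[0.005,-0.003,0.21,0,0,0],[0.005,-0.003,0.22,0,0,0],[0.005,-0.003,0.22,0,0,0],[0.005,-0.003,0.22,0,0,0]]'
```

```text
time: 16.75
tool_pos: [617.6, -1.9, 99.3]
tcp_rot: [-180.0, -0.0, -20.0]
ft_force: [1.0, 0.2, -1.2]
finger_gap: 48.5
```

```bash
python3 -m jog '[[-0.003,0.005,0.04,0,0,0],[-0.003,0.005,0.08,0,0,0],[-0.003,0.005,0.12,0,0,0],[-0.003,0.005,0.16,0,0,0],[-0.003,0.005,0.2,0,0,0],[-0.003,0.005,0.23,0,0,0],[-0.003,0.005,0.245,0,0,0],[-0.003,0.005,0.245,0,0,0],[-0.003,0.005,0.245,0,0,0]]'
python3 -m jog '[[0,0,0.007,0,0,0],[0,0,0.014,0,0,0],[0,0,0.022,0,0,0],[0,0,0.022,0,0,0],[0,0,0.022,0,0,0]]'
```

```text
time: 17.65
tool_pos: [616.4, -2.9, 37.9]
tcp_rot: [-180.0, -0.0, -20.0]
ft_force: [0.3, 0.2, -1.0]
finger_gap: 48.6
time: 18.15
tool_pos: [616.7, -2.9, 34.2]
tcp_rot: [-180.0, -0.1, -20.0]
ft_force: [-6.8, 1.9, 13.4]
finger_gap: 48.6
```

```bash
python3 -m jog '[[0,0,-0.006,0,0,0],[0,0,-0.006,0,0,0],[0,0,-0.006,0,0,0],[0,0,-0.006,0,0,0],[0,0,-0.1,0,0,0],[0,0,-0.25,0,0,0],[0,0,-0.4,0,0,0],[0,0,-0.5,0,0,0],[0,0,-0.5,0,0,0],[0,0,-0.5,0,0,0]]' 0.95
python3 - <<'E'
from h import *
s=snap('top','top4');b=snap('side','side6')
circ(s,(190,240,205,255),0,75,4,'disc1')
circ(s,(195,240,253,300),0,75,4,'disc2')
circ(s,(243,280,258,300),0,75,4,'disc4')
circ(s,(380,407,217,260),0,75,8,'bar')
go(450,300,250,-20)
im=up(b,(260,345,190,290),6);cv2.imwrite('pics/n2.png',im[:,:,::-1])
E
```

```text
time: 19.15
tool_pos: [616.5, -2.9, 157.5]
tcp_rot: [-180.0, -0.1, -20.0]
ft_force: [-0.4, -0.7, -0.7]
finger_gap: 80.9
disc1 ([584.7, 357.6], 120.3, [[584.7, 357.9], [117.3, 118.8], np.float64(46.0)])
disc2 ([434.7, 345.0], 104.7, [[435.2, 345.4], [103.0, 101.9], np.float64(1.1)])
disc4 ([426.5, 205.7], 72.3, [[426.3, 206.2], [69.8, 70.5], np.float64(44.7)])
bar ([541.6, -234.3], 130.5, [[542.1, -235.3], [45.3, 125.3], np.float64(83.5)])
row [-1.0364, -0.9113, -0.3769] [0.0002, 0.0008, -0.0002] dist 358
```

View pics/n2.png

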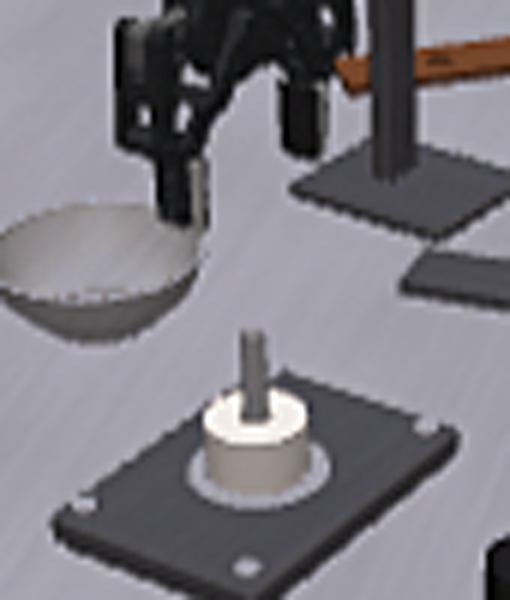

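```bash
python3 -m jog '[[0,-0.15,0,0,0,-0.047],[0,-0.3,0,0,0,-0.094],[0,-0.45,0,0,0,-0.14],[-0.1,-0.6,0,0,0,-0.188],[-0.2,-0.75,0,0,0,-0.235],[-0.3,-0.9,0,0,0,-0.28],[-0.4,-1,0,0,0,-0.33],[-0.5,-1,0,0,0,-0.375],[-0.6,-1,0,0,0,-0.422],[-0.6,-1,0,0,0,-0.47]]'
python3 - <<'E'
from h import *
go(583.3,358.3,60,70)
E
```

```text
time: 20.25
tool_pos: [557.0, 284.7, 154.4]
tcp_rot: [-179.8, 0.2, 65.0]
ft_force: [0.7, 0.7, 0.0]
finger_gap: 80.9
row [0.3127, -0.0274, 0.3767] [-0.0013, 0.001, -0.0276] dist 123
```

```bash
python3 -m jog '[[0.15,-0.014,0,0,0,-0.02],[0.3,-0.027,0.05,0,0,-0.027],[0.313,-0.027,0.2,0,0,-0.027],[0.313,-0.027,0.34,0,0,-0.027],[0.313,-0.027,0.38,0,0,-0.027],[0.313,-0.027,0.38,0,0,-0.027],[0.313,-0.027,0.38,0,0,-0.027],[0.313,-0.027,0.38,0,0,-0.027]]' 0.7
python3 - <<'E'
from h import *
go(583.3,358.3,6,70)
E
```

```text
time: 21.05
tool_pos: [590.0, 357.4, 64.8]
tcp_rot: [179.9, -0.2, 69.4]
ft_force: [0.4, -0.8, 0.1]
finger_gap: 59.6
row [-0.0069, -0.0269, 0.2351] [0.0008, -0.0009, -0.0036] dist 59
```

```bash
python3 -m jog '[[-0.007,-0.027,0,0,0,-0.003],[-0.007,-0.027,0.06,0,0,-0.003],[-0.007,-0.027,0.12,0,0,-0.003],[-0.007,-0.027,0.16,0,0,-0.003],[-0.007,-0.027,0.2,0,0,-0.003],[-0.007,-0.027,0.2,0,0,-0.003],[-0.007,-0.027,0.2,0,0,-0.003],[-0.007,-0.027,0.2,0,0,-0.003],[-0.007,-0.027,0.2,0,0,-0.003]]'
python3 - <<'E'
from h import *
go(583.3,358.3,6,70)
b=snap('side','side7')
im=up(b,(220,320,290,400),5);cv2.imwrite('pics/d1.png',im[:,:,::-1])
E
```

```text
time: 21.95
tool_pos: [582.1, 358.0, 13.0]
tcp_rot: [179.9, -0.1, 69.9]
ft_force: [0.2, 0.4, 0.3]
finger_gap: 59.9
row [0.0027, 0.0039, 0.0279] [0.0003, -0.0004, -0.0005] dist 7
```

View pics/d1.png

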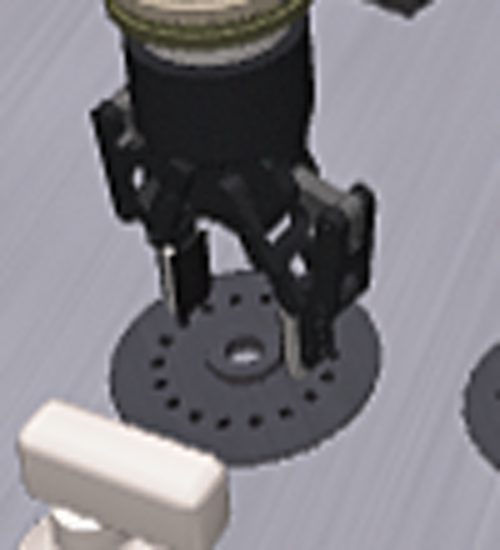

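```bash
python3 -m jog '[[0.003,0.004,0.014,0,0,0],[0.003,0.004,0.028,0,0,0],[0.003,0.004,0.028,0,0,0],[0.003,0.004,0.028,0,0,0]]'
python3 -m jog '[[0,0,0,0,0,0],[0,0,0,0,0,0],[0,0,0,0,0,0],[0,0,0,0,0,0],[0,0,0,0,0,0],[0,0,0,0,0,0]]' 0.2 50
```

```text
time: 22.4
tool_pos: [582.4, 357.9, 4.6]
tcp_rot: [-180.0, 0.0, 69.9]
ft_force: [-0.4, -0.3, -0.4]
finger_gap: 59.9
time: 23.0
tool_pos: [583.0, 358.2, 5.7]
tcp_rot: [180.0, -0.0, 69.9]
ft_force: [-0.7, -0.4, 6.3]
finger_gap: 30.3
```

```bash
python3 -m jog '[[0,0,-0.05,0,0,0],[0,0,-0.15,0,0,0],[0,0,-0.25,0,0,0],[0,0,-0.3,0,0,0],[0,0,-0.3,0,0,0],[0,0,-0.3,0,0,0]]'
python3 - <<'E'
from h import *
b=snap('side','side8')
im=up(b,(210,340,230,380),4);cv2.imwrite('pics/d2.png',im[:,:,::-1])
E
```

```text
time: 23.6
tool_pos: [582.3, 357.9, 79.4]
tcp_rot: [-180.0, 0.0, 69.9]
ft_force: [0.1, -0.3, -1.5]
finger_gap: 30.6
```

View pics/d2.png

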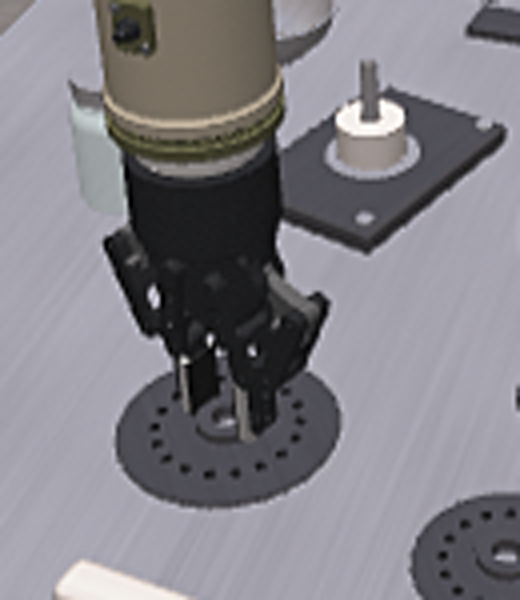

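```bash
python3 -m jog '[[0,0,-0.12,0,0,0],[0,0,-0.24,0,0,0],[0,0,-0.32,0,0,0],[0,0,-0.32,0,0,0],[0,0,-0.32,0,0,0]]'
python3 - <<'E'
from h import *
go(616.6,-2.8,155,70)
E
```

```text
time: 24.15
tool_pos: [582.1, 357.7, 158.2]
tcp_rot: [-179.9, 0.1, 69.9]
ft_force: [0.7, -0.4, -1.1]
finger_gap: 30.5
row [-1.3071, 0.6247, 0.0139] [-0.0004, 0.0004, -0.0004] dist 362
```

```bash
python3 -m jog '[[-0.15,0.07,0,0,0,0],[-0.3,0.14,0,0,0,0],[-0.45,0.21,0,0,0,0],[-0.6,0.28,0,0,0,0],[-0.75,0.35,0,0,0,0],[-0.88,0.42,0,0,0,0],[-0.98,0.47,0,0,0,0],[-0.98,0.5,0,0,0,0],[-0.98,0.5,0,0,0,0]]'
python3 - <<'E'
from h import *
go(616.6,-2.8,150,70)
E
```

```text
time: 25.05
tool_pos: [615.2, 84.1, 157.4]
tcp_rot: [-179.8, 0.1, 69.8]
ft_force: [0.2, -0.6, -1.6]
finger_gap: 30.4
row [-0.3242, 0.1254, 0.0295] [-0.0011, 0.0004, -0.0011] dist 87
```

```bash
python3 -m jog '[[-0.1,0.04,0,0,0,0],[-0.2,0.08,0,0,0,0],[-0.29,0.11,0.02,0,0,0],[-0.324,0.125,0.04,0,0,0],[-0.324,0.125,0.07,0,0,0],[-0.324,0.125,0.09,0,0,0],[-0.324,0.125,0.1,0,0,0],[-0.324,0.125,0.1,0,0,0],[-0.324,0.125,0.1,0,0,0],[-0.324,0.125,0.1,0,0,0]]'
python3 - <<'E'
from h import *
go(616.6,-2.8,110,70)
b=snap('side','side9')
im=up(b,(240,345,170,290),5);cv2.imwrite('pics/d3.png',im[:,:,::-1])
E
```

```text
time: 26.05
tool_pos: [617.8, -1.4, 135.5]
tcp_rot: [180.0, -0.0, 69.9]
ft_force: [1.1, 0.1, -1.1]
finger_gap: 30.6
row [-0.007, -0.0027, 0.1021] [0.0002, -0.0001, -0.0003] dist 26
```

View pics/d3.png

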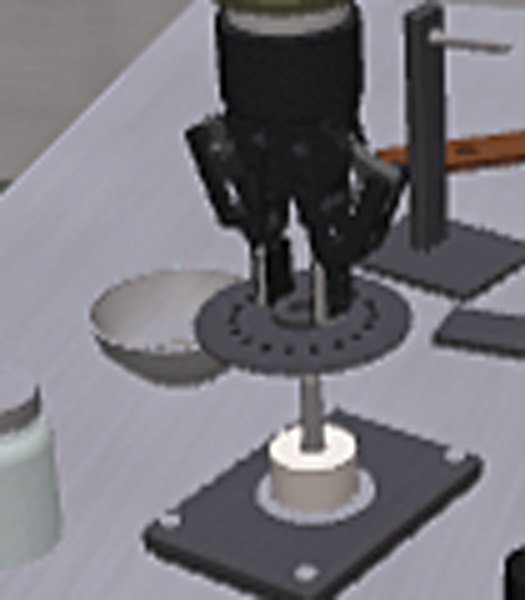

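```bash
python3 -m jog '[[-0.007,-0.003,0.03,0,0,0],[-0.007,-0.003,0.06,0,0,0],[-0.007,-0.003,0.09,0,0,0],[-0.007,-0.003,0.11,0,0,0],[-0.007,-0.003,0.13,0,0,0],[-0.007,-0.003,0.145,0,0,0],[-0.007,-0.003,0.16,0,0,0],[-0.007,-0.003,0.16,0,0,0],[-0.007,-0.003,0.16,0,0,0]]'
```

```text
time: 27.0
tool_pos: [616.2, -3.2, 95.1]
tcp_rot: [180.0, -0.0, 69.9]
ft_force: [0.9, 0.9, -1.5]
finger_gap: 30.4
```

```bash
python3 -m jog '[[0,0,0.03,0,0,0],[0,0,0.06,0,0,0],[0,0,0.09,0,0,0],[0,0,0.12,0,0,0],[0,0,0.14,0,0,0],[0,0,0.15,0,0,0],[0,0,0.155,0,0,0],[0,0,0.16,0,0,0],[0,0,0.16,0,0,0],[0,0,0.16,0,0,0]]'
```

```text
time: 28.0
tool_pos: [616.5, -3.2, 55.8]
tcp_rot: [180.0, -0.0, 69.9]
ft_force: [-2.8, 0.4, 3.0]
finger_gap: 30.4
```

Seated on contact at 55.8. Release, rise and look for disc2.

```bash
python3 -m jog '[[0,0,0.003,0,0,0],[0,0,0.003,0,0,0],[0,0,0.003,0,0,0],[0,0,-0.05,0,0,0],[0,0,-0.15,0,0,0],[0,0,-0.3,0,0,0],[0,0,-0.42,0,0,0],[0,0,-0.42,0,0,0]]' 0.7
python3 - <<'E'
from h import *
s=snap('top','top5');b=snap('side','side10')
circ(s,(195,240,253,300),0,75,4,'disc2')
circ(s,(243,280,258,300),0,75,4,'disc4')
go(433.0,345.9,150,70)
im=up(b,(240,345,170,290),5);cv2.imwrite('pics/d4.png',im[:,:,::-1])
E
```

```text
time: 28.8
tool_pos: [619.9, -3.5, 167.6]
tcp_rot: [179.4, -0.2, 69.9]
ft_force: [0.2, -0.7, 1.1]
finger_gap: 59.7
disc2 ([434.7, 345.0], 104.7, [[435.3, 345.4], [103.0, 101.9], np.float64(1.1)])
disc4 ([426.3, 205.9], 72.0, [[426.1, 206.1], [70.0, 70.3], np.float64(41.0)])
row [1.0588, -1.1716, 0.0456] [0.001, -0.0003, -0.0004] dist 395
```

View pics/d4.png

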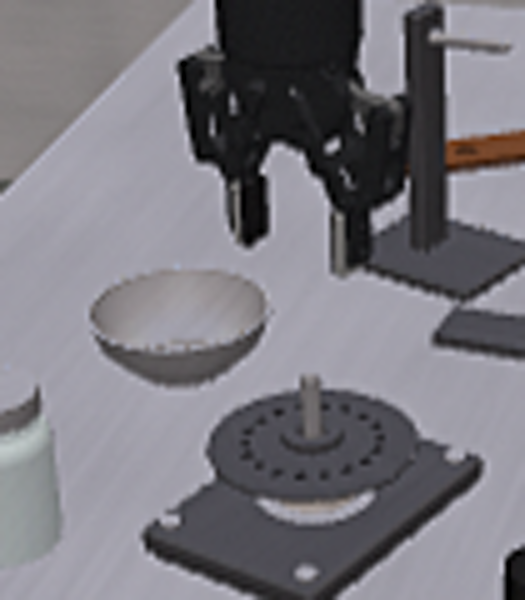

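```bash
python3 -m jog '[[0.12,-0.13,0,0,0,0],[0.24,-0.26,0,0,0,0],[0.36,-0.4,0,0,0,0],[0.48,-0.53,0,0,0,0],[0.6,-0.66,0,0,0,0],[0.72,-0.8,0,0,0,0],[0.84,-0.92,0,0,0,0],[0.9,-0.99,0,0,0,0],[0.9,-0.99,0,0,0,0]]'
python3 - <<'E'
from h import *
go(433.3,345.9,60,70)
E
```

```text
time: 29.8
tool_pos: [458.3, 295.3, 158.6]
tcp_rot: [-179.9, 0.1, 70.1]
ft_force: [0.0, -0.5, 0.4]
finger_gap: 59.8
row [0.157, -0.162, 0.3944] [-0.0008, 0.0004, 0.0008] dist 114
```

```bash
python3 -m jog '[[0.1,-0.1,0,0,0,0],[0.157,-0.16,0.1,0,0,0],[0.157,-0.16,0.2,0,0,0],[0.157,-0.16,0.3,0,0,0],[0.157,-0.16,0.4,0,0,0],[0.157,-0.16,0.4,0,0,0],[0.157,-0.16,0.4,0,0,0],[0.157,-0.16,0.4,0,0,0]]'
python3 - <<'E'
from h import *
go(433.3,345.9,6,70)
E
```

```text
time: 30.6
tool_pos: [438.0, 343.8, 61.5]
tcp_rot: [179.9, -0.1, 69.9]
ft_force: [-1.1, -0.4, 0.5]
finger_gap: 59.7
row [0.0011, -0.0207, 0.2219] [0.0004, -0.0004, -0.0006] dist 56
```

```bash
python3 -m jog '[[0.001,-0.015,0.04,0,0,0],[0.001,-0.015,0.1,0,0,0],[0.001,-0.015,0.15,0,0,0],[0.001,-0.015,0.19,0,0,0],[0.001,-0.015,0.2,0,0,0],[0.001,-0.015,0.2,0,0,0],[0.001,-0.015,0.2,0,0,0],[0.001,-0.015,0.2,0,0,0]]'
python3 - <<'E'
from h import *
go(433.3,345.9,6,70)
b=snap('side','side11')
im=up(b,(290,390,290,400),5);cv2.imwrite('pics/d5.png',im[:,:,::-1])
E
```

```text
time: 31.4
tool_pos: [434.0, 345.6, 10.7]
tcp_rot: [180.0, -0.1, 69.9]
ft_force: [0.0, -0.3, -0.1]
finger_gap: 59.8
row [0.0003, -0.003, 0.0189] [0.0002, -0.0003, -0.0005] dist 5
```

View pics/d5.png

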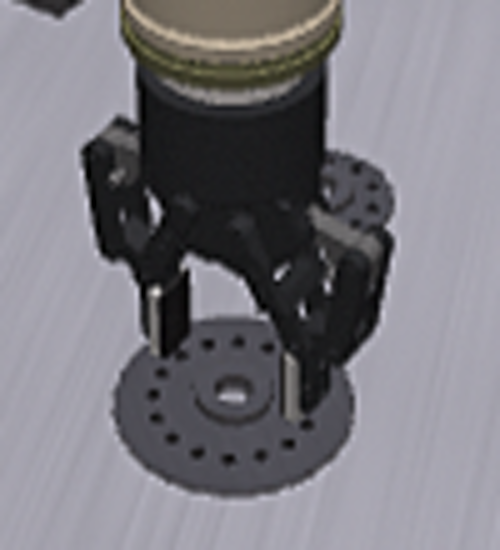

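```bash
python3 -m jog '[[0,-0.003,0.01,0,0,0],[0,-0.003,0.018,0,0,0],[0,-0.003,0.018,0,0,0],[0,-0.003,0.018,0,0,0]]'
python3 -m jog '[[0,0,0,0,0,0],[0,0,0,0,0,0],[0,0,0,0,0,0],[0,0,0,0,0,0],[0,0,0,0,0,0],[0,0,0,0,0,0]]' 0.2 50
python3 -m jog '[[0,0,-0.05,0,0,0],[0,0,-0.15,0,0,0],[0,0,-0.3,0,0,0],[0,0,-0.45,0,0,0],[0,0,-0.6,0,0,0],[0,0,-0.6,0,0,0],[0,0,-0.6,0,0,0]]'
python3 - <<'E'
from h import *
go(616.6,-2.8,150,70)
E
```

```text
time: 31.85
tool_pos: [432.6, 345.4, 5.4]
tcp_rot: [-180.0, 0.0, 69.9]
ft_force: [0.6, 0.3, 0.3]
finger_gap: 59.9
time: 32.45
tool_pos: [433.0, 345.6, 6.1]
tcp_rot: [180.0, -0.0, 69.9]
ft_force: [-1.6, -1.7, 5.7]
finger_gap: 29.5
time: 33.15
tool_pos: [433.4, 345.9, 157.2]
tcp_rot: [179.9, -0.1, 69.9]
ft_force: [0.2, 0.4, -1.9]
finger_gap: 30.7
row [-1.0587, 1.1671, 0.0281] [0.0005, -0.0008, -0.0004] dist 394
```

```bash
python3 -m jog '[[-0.12,0.13,0,0,0,0],[-0.24,0.26,0,0,0,0],[-0.36,0.4,0,0,0,0],[-0.48,0.53,0,0,0,0],[-0.6,0.66,0,0,0,0],[-0.72,0.8,0,0,0,0],[-0.84,0.92,0,0,0,0],[-0.9,0.99,0,0,0,0],[-0.9,0.99,0,0,0,0]]'
python3 - <<'E'
from h import *
go(616.6,-2.8,130,70)
E
```

```text
time: 34.05
tool_pos: [587.6, 45.9, 153.1]
tcp_rot: [-179.8, 0.1, 69.7]
ft_force: [-0.8, 0.8, -1.7]
finger_gap: 30.4
row [-0.1425, 0.1766, 0.0923] [-0.0009, 0.0006, -0.0017] dist 61
```

```bash
python3 -m jog '[[-0.08,0.1,0,0,0,0],[-0.142,0.177,0.02,0,0,0],[-0.142,0.177,0.05,0,0,0],[-0.142,0.177,0.08,0,0,0],[-0.142,0.177,0.1,0,0,0],[-0.142,0.177,0.1,0,0,0],[-0.142,0.177,0.1,0,0,0],[-0.142,0.177,0.1,0,0,0]]'
python3 - <<'E'
from h import *
go(616.6,-2.8,95,70)
E
```

```text
time: 34.85
tool_pos: [617.5, 1.2, 131.1]
tcp_rot: [180.0, -0.0, 70.0]
ft_force: [-0.3, 0.9, -1.1]
finger_gap: 30.3
row [-0.0163, 0.002, 0.1444] [0.0002, -0.0001, -0.0002] dist 36
```

```bash
python3 -m jog '[[-0.01,0.002,0.02,0,0,0],[-0.01,0.002,0.04,0,0,0],[-0.01,0.002,0.05,0,0,0],[-0.01,0.002,0.05,0,0,0],[-0.01,0.002,0.05,0,0,0]]'
python3 - <<'E'
from h import *
go(616.6,-2.8,95,70)
E
```

```text
time: 35.35
tool_pos: [616.8, -1.9, 117.8]
tcp_rot: [-180.0, 0.0, 69.9]
ft_force: [-0.1, -0.3, -1.7]
finger_gap: 30.3
row [-0.0037, 0.0005, 0.0913] [-0.0001, 0.0, -0.0005] dist 23
```

```bash
python3 -m jog '[[-0.004,0,0.02,0,0,0],[-0.004,0,0.04,0,0,0],[-0.004,0,0.06,0,0,0],[-0.004,0,0.08,0,0,0],[-0.004,0,0.09,0,0,0],[-0.004,0,0.09,0,0,0],[-0.004,0,0.09,0,0,0]]'
python3 -m jog '[[0,0,0.02,0,0,0],[0,0,0.04,0,0,0],[0,0,0.06,0,0,0],[0,0,0.08,0,0,0],[0,0,0.095,0,0,0],[0,0,0.105,0,0,0],[0,0,0.112,0,0,0],[0,0,0.112,0,0,0],[0,0,0.112,0,0,0]]'
```

```text
time: 36.05
tool_pos: [616.6, -2.8, 95.6]
tcp_rot: [-180.0, 0.0, 69.9]
ft_force: [0.6, 0.0, -0.7]
finger_gap: 29.9
time: 36.95
tool_pos: [616.7, -2.8, 67.7]
tcp_rot: [180.0, -0.0, 69.9]
ft_force: [0.1, -0.4, -2.1]
finger_gap: 30.0
```

```bash
python3 -m jog '[[0,0,0.003,0,0,0],[0,0,0.006,0,0,0],[0,0,0.006,0,0,0],[0,0,0.006,0,0,0]]'
```

```text
time: 37.35
tool_pos: [616.9, -2.8, 67.1]
tcp_rot: [180.0, -0.0, 69.9]
ft_force: [-3.5, 0.3, 6.0]
finger_gap: 30.0
```

```bash
python3 -m jog '[[0,0,0,0,0,0],[0,0,0,0,0,0],[0,0,0,0,0,0],[0,0,-0.05,0,0,0],[0,0,-0.15,0,0,0],[0,0,-0.3,0,0,0],[0,0,-0.36,0,0,0],[0,0,-0.36,0,0,0]]' 0.7
python3 - <<'E'
from h import *
s=snap('top','top6');b=snap('side','side12')
circ(s,(240,283,255,303),0,75,4,'disc4')
go(425,206.6,150,70)
im=up(b,(240,345,170,290),5);cv2.imwrite('pics/d6.png',im[:,:,::-1])
E
```

```text
time: 38.15
tool_pos: [619.1, -3.0, 160.5]
tcp_rot: [179.6, -0.1, 69.9]
ft_force: [0.6, -0.6, -0.4]
finger_gap: 59.1
disc4 ([467.5, 232.9], 72.6, [[467.1, 232.8], [71.2, 69.7], np.float64(89.6)])
row [0.5237, -1.0071, 0.0232] [0.0001, -0.0, -0.0004] dist 284
```

View pics/d6.png

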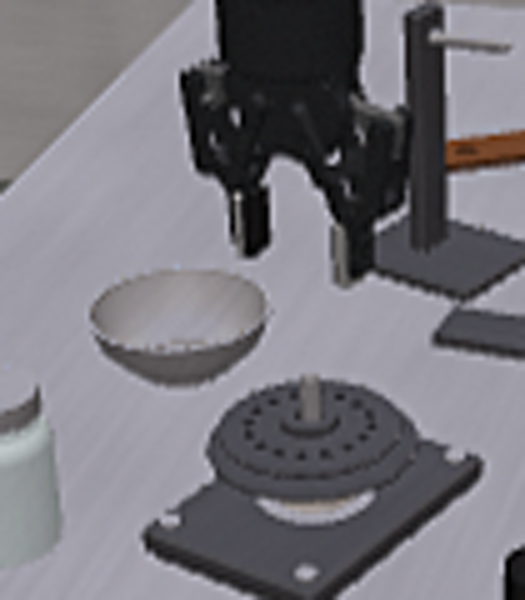

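Disc2 is seated. Disc4 has been knocked aside to about (467,233). I'll look again to be sure it lies flat and at rest.

```bash
python3 - <<'E'
from h import *
s=snap('top','top7');b=snap('side','side13')
circ(s,(230,283,245,303),0,75,4,'disc4')
go(466,233.6,150,70)
im=up(b,(300,400,260,360),5);cv2.imwrite('pics/d7.png',im[:,:,::-1])
E
```

```text
disc4 ([466.9, 232.7], 72.1, [[467.0, 232.6], [70.6, 70.0], np.float64(62.9)])
row [0.6826, -0.8858, 0.0181] [-0.0009, 0.0003, -0.0004] dist 280
```

View pics/d7.png

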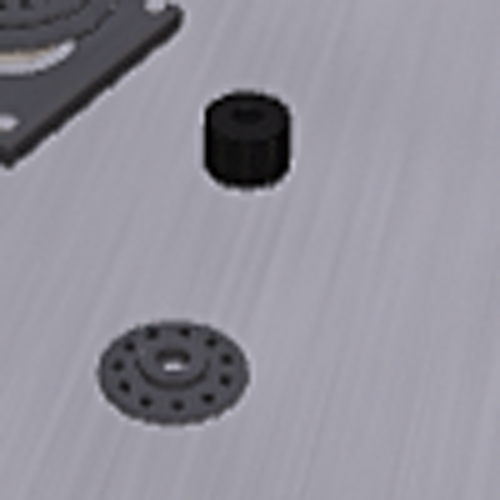

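Disc4 is flat, hub up, at (467,232.8). Corrected target is (465.6, 233.5).

```bash
python3 -m jog '[[0.1,-0.13,0,0,0,0],[0.2,-0.26,0,0,0,0],[0.3,-0.39,0,0,0,0],[0.4,-0.52,0,0,0,0],[0.5,-0.65,0,0,0,0],[0.6,-0.78,0,0,0,0],[0.68,-0.886,0.1,0,0,0],[0.68,-0.886,0.25,0,0,0],[0.68,-0.886,0.35,0,0,0],[0.68,-0.886,0.35,0,0,0]]'
python3 -m jog '[[0,0,0,0,0,0],[0,0,0,0,0,0],[0,0,0,0,0,0]]'
python3 - <<'E'
from h import *
go(465.6,233.5,6,70)
E
```

```text
time: 39.35
tool_pos: [462.1, 231.5, 62.7]
tcp_rot: [-179.5, 0.4, 70.0]
ft_force: [-0.9, -0.2, -0.3]
finger_gap: 60.0
time: 39.65
tool_pos: [468.3, 233.2, 70.3]
tcp_rot: [179.9, -0.1, 69.9]
ft_force: [0.5, -0.1, 0.3]
finger_gap: 59.3
row [-0.003, -0.0113, 0.2573] [0.0007, -0.0006, -0.0006] dist 64
```

```bash
python3 -m jog '[[-0.001,-0.005,0.05,0,0,0],[-0.001,-0.005,0.1,0,0,0],[-0.001,-0.005,0.15,0,0,0],[-0.001,-0.005,0.2,0,0,0],[-0.001,-0.005,0.23,0,0,0],[-0.001,-0.005,0.23,0,0,0],[-0.001,-0.005,0.23,0,0,0],[-0.001,-0.005,0.23,0,0,0]]'
python3 - <<'E'
from h import *
go(465.6,233.5,6,70)
b=snap('side','side14')
im=up(b,(280,380,260,360),5);cv2.imwrite('pics/d8.png',im[:,:,::-1])
E
```

```text
time: 40.45
tool_pos: [466.3, 233.3, 11.7]
tcp_rot: [180.0, -0.0, 69.9]
ft_force: [0.3, -1.0, -0.2]
finger_gap: 59.8
row [-0.0003, -0.0027, 0.0227] [0.0003, -0.0002, -0.0004] dist 6
```

View pics/d8.png

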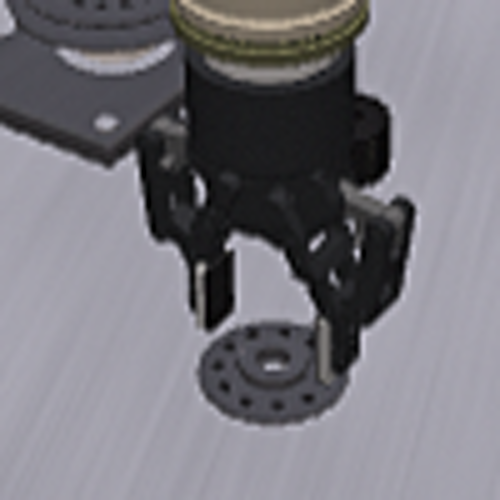

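```bash
python3 -m jog '[[0,-0.002,0.012,0,0,0],[0,-0.002,0.022,0,0,0],[0,-0.002,0.022,0,0,0],[0,-0.002,0.022,0,0,0]]'
python3 -m jog '[[0,0,0,0,0,0],[0,0,0,0,0,0],[0,0,0,0,0,0],[0,0,0,0,0,0],[0,0,0,0,0,0],[0,0,0,0,0,0]]' 0.2 50
python3 -m jog '[[0,0,-0.05,0,0,0],[0,0,-0.15,0,0,0],[0,0,-0.3,0,0,0],[0,0,-0.45,0,0,0],[0,0,-0.6,0,0,0],[0,0,-0.6,0,0,0],[0,0,-0.6,0,0,0]]'
python3 - <<'E'
from h import *
go(616.6,-2.8,150,70)
E
```

```text
time: 40.9
tool_pos: [465.1, 233.2, 5.5]
tcp_rot: [-180.0, 0.0, 69.9]
ft_force: [0.7, -0.4, 0.0]
finger_gap: 59.7
time: 41.5
tool_pos: [465.4, 233.3, 6.2]
tcp_rot: [180.0, -0.0, 69.9]
ft_force: [-2.5, -1.5, 5.8]
finger_gap: 30.1
time: 42.2
tool_pos: [466.2, 233.7, 157.5]
tcp_rot: [179.8, -0.1, 69.9]
ft_force: [-0.3, 0.3, -1.9]
finger_gap: 30.3
row [-0.6818, 0.8899, 0.0309] [0.0008, -0.0007, -0.0004] dist 280
```

```bash
python3 -m jog '[[-0.1,0.13,0,0,0,0],[-0.2,0.26,0,0,0,0],[-0.3,0.39,0,0,0,0],[-0.4,0.52,0,0,0,0],[-0.5,0.65,0,0,0,0],[-0.6,0.78,0,0,0,0],[-0.65,0.85,0,0,0,0],[-0.68,0.888,0.02,0,0,0],[-0.68,0.888,0.06,0,0,0],[-0.68,0.888,0.1,0,0,0]]'
python3 -m jog '[[0,0,0,0,0,0],[0,0,0,0,0,0],[0,0,0,0,0,0]]'
python3 - <<'E'
from h import *
go(616.6,-2.8,95,70)
b=snap('side','side15')
im=up(b,(240,345,170,290),5);cv2.imwrite('pics/d9.png',im[:,:,::-1])
E
```

```text
time: 43.2
tool_pos: [614.2, -1.7, 128.5]
tcp_rot: [-179.9, 0.0, 69.9]
ft_force: [-0.7, -0.2, -0.7]
finger_gap: 30.3
time: 43.5
tool_pos: [615.3, -1.7, 131.0]
tcp_rot: [180.0, -0.0, 70.0]
ft_force: [0.3, -0.7, -1.5]
finger_gap: 30.3
row [-0.0022, 0.0063, 0.144] [0.0002, -0.0001, -0.0001] dist 36
```

View pics/d9.png

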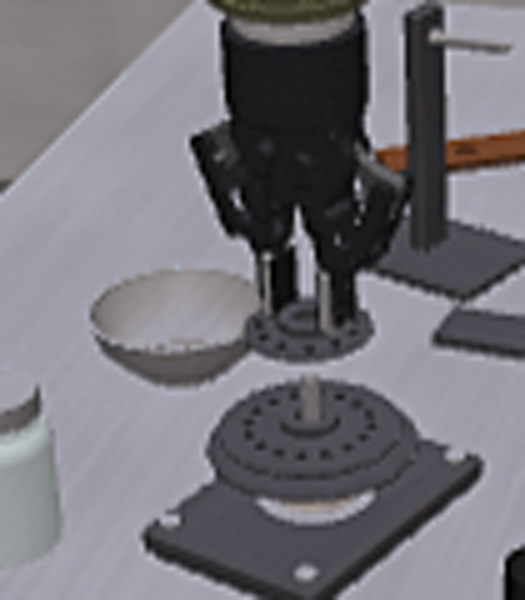

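```bash
python3 -m jog '[[-0.002,0.006,0.03,0,0,0],[-0.002,0.006,0.06,0,0,0],[-0.002,0.006,0.09,0,0,0],[-0.002,0.006,0.11,0,0,0],[-0.002,0.006,0.13,0,0,0],[-0.002,0.006,0.144,0,0,0],[-0.002,0.006,0.144,0,0,0],[-0.002,0.006,0.144,0,0,0]]'
python3 -m jog '[[0,0,0.02,0,0,0],[0,0,0.04,0,0,0],[0,0,0.056,0,0,0],[0,0,0.066,0,0,0],[0,0,0.07,0,0,0],[0,0,0.07,0,0,0],[0,0,0.07,0,0,0]]'
```

```text
time: 44.35
tool_pos: [616.6, -3.6, 94.6]
tcp_rot: [180.0, -0.0, 69.9]
ft_force: [0.1, 0.0, 0.3]
finger_gap: 30.3
time: 45.05
tool_pos: [616.6, -3.5, 78.2]
tcp_rot: [180.0, -0.0, 69.9]
ft_force: [-4.7, -0.2, 8.9]
finger_gap: 30.6
```

```bash
python3 -m jog '[[0,0,0,0,0,0],[0,0,0,0,0,0],[0,0,0,0,0,0],[0,0,-0.05,0,0,0],[0,0,-0.15,0,0,0],[0,0,-0.3,0,0,0],[0,0,-0.36,0,0,0],[0,0,-0.36,0,0,0],[0,0,-0.36,0,0,0]]' 0.7
python3 - <<'E'
from h import *
s=snap('top','top8');b=snap('side','side16')
circ(s,(378,408,215,275),0,76,8,'bar')
go(450,-120,200,-6)
im=up(b,(240,345,170,290),5);cv2.imwrite('pics/d10.png',im[:,:,::-1])
im=up(s,(378,412,215,270),10);cv2.imwrite('pics/b1.png',im[:,:,::-1])
E
```

```text
time: 45.95
tool_pos: [616.6, -3.6, 166.9]
tcp_rot: [180.0, -0.0, 69.9]
ft_force: [-0.3, 0.1, -0.9]
finger_gap: 60.0
bar ([538.4, -234.3], 136.7, [[538.7, -234.9], [45.6, 132.3], np.float64(83.7)])
row [-0.665, -0.4622, -0.1377] [-0.0006, 0.0008, 0.4218] dist 205
```

View pics/d10.png

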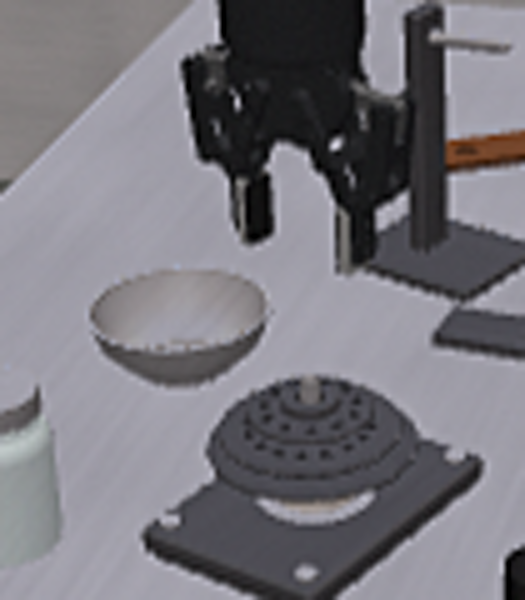

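View pics/b1.png

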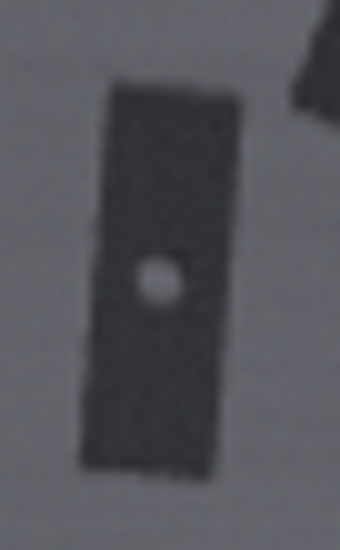

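Disc4 is seated, and the stack narrows in order with the spindle tip standing above it. The bar is at about (538,-234), yaw about -4.5°. Going there.

```bash
python3 - <<'E'
from h import *
go(538,-234.2,150,-4.5)
E
python3 -m jog '[[-0.1,0,-0.1,0,0,0.046],[-0.2,0,-0.12,0,0,0.092],[-0.3,0,-0.12,0,0,0.138],[-0.42,0,-0.12,0,0,0.184],[-0.54,0,-0.12,0,0,0.23],[-0.66,0,-0.12,0,0,0.276],[-0.78,-0.01,-0.12,0,0,0.322],[-0.9,-0.02,-0.12,0,0,0.368],[-0.97,-0.02,-0.12,0,0,0.413],[-0.97,-0.02,-0.12,0,0,0.413]]' 0.9
python3 - <<'E'
from h import *
go(538,-234.2,60,-4.5)
E
```

```text
row [-0.9731, 0.0258, 0.0612] [-0.0006, 0.0008, 0.4134] dist 244
time: 47.05
tool_pos: [526.8, -231.4, 195.1]
tcp_rot: [-180.0, 0.2, -4.8]
ft_force: [-0.5, 0.5, 0.6]
finger_gap: 77.0
row [0.0471, 0.008, 0.5403] [-0.0002, 0.001, -0.0016] dist 136
```

```bash
python3 -m jog '[[0.046,0.008,0.1,0,0,0],[0.046,0.008,0.2,0,0,0],[0.046,0.008,0.32,0,0,0],[0.046,0.008,0.44,0,0,0],[0.046,0.008,0.54,0,0,0],[0.046,0.008,0.58,0,0,0],[0.046,0.008,0.58,0,0,0],[0.046,0.008,0.58,0,0,0]]'
python3 - <<'E'
from h import *
go(538,-234.2,15,-4.5)
b=snap('side','side17')
im=up(b,(300,400,160,270),5);cv2.imwrite('pics/b2.png',im[:,:,::-1])
E
```

```text
time: 47.85
tool_pos: [540.5, -232.4, 52.8]
tcp_rot: [180.0, -0.0, -4.4]
ft_force: [0.0, 0.3, 0.6]
finger_gap: 76.7
row [-0.0094, 0.0079, 0.1511] [0.0, -0.0002, 0.0008] dist 38
```

View pics/b2.png

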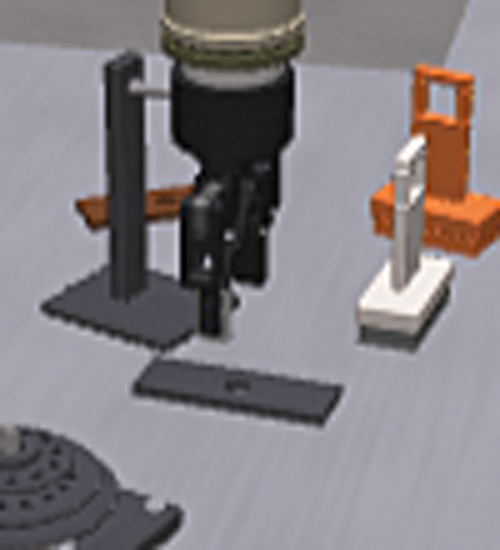

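```bash
python3 -m jog '[[-0.008,0.006,0.04,0,0,0],[-0.008,0.006,0.08,0,0,0],[-0.008,0.006,0.11,0,0,0],[-0.008,0.006,0.14,0,0,0],[-0.008,0.006,0.15,0,0,0],[-0.008,0.006,0.15,0,0,0],[-0.008,0.006,0.15,0,0,0],[-0.008,0.006,0.15,0,0,0]]' 0.75
python3 - <<'E'
from h import *
go(538,-234.2,1.5,-4.5)
E
```

```text
time: 48.7
tool_pos: [538.2, -234.1, 15.0]
tcp_rot: [180.0, -0.0, -4.4]
ft_force: [0.8, 0.8, -1.0]
finger_gap: 64.1
row [-0.0009, 0.0006, 0.0542] [0.0001, -0.0003, 0.0004] dist 14
```

```bash
python3 -m jog '[[0,0,0.02,0,0,0],[0,0,0.035,0,0,0],[0,0,0.045,0,0,0],[0,0,0.054,0,0,0],[0,0,0.054,0,0,0],[0,0,0.054,0,0,0]]'
python3 -m jog '[[0,0,0,0,0,0],[0,0,0,0,0,0],[0,0,0,0,0,0],[0,0,0,0,0,0],[0,0,0,0,0,0],[0,0,0,0,0,0]]' 0.3 60
```

```text
time: 49.3
tool_pos: [537.8, -233.8, 1.0]
tcp_rot: [-180.0, 0.0, -4.4]
ft_force: [0.7, -0.1, -0.1]
finger_gap: 63.9
time: 49.9
tool_pos: [538.4, -234.1, 1.9]
tcp_rot: [180.0, -0.1, -4.4]
ft_force: [-1.3, 0.6, 6.8]
finger_gap: 41.4
```

```bash
python3 -m jog '[[0,0,-0.05,0,0,0],[0,0,-0.15,0,0,0],[0,0,-0.3,0,0,0],[0,0,-0.45,0,0,0],[0,0,-0.6,0,0,0],[0,0,-0.62,0,0,0],[0,0,-0.62,0,0,0]]'
python3 - <<'E'
from h import *
go(616.6,-2.8,150,70)
b=snap('side','side18')
im=up(b,(300,400,160,270),5);cv2.imwrite('pics/b3.png',im[:,:,::-1])
E
```

```text
time: 50.6
tool_pos: [538.9, -234.4, 158.5]
tcp_rot: [179.9, -0.2, -4.4]
ft_force: [0.1, 0.0, -1.9]
finger_gap: 41.7
row [0.2383, -0.9478, 0.0333] [0.0012, -0.0007, -0.4134] dist 244
```

View pics/b3.png

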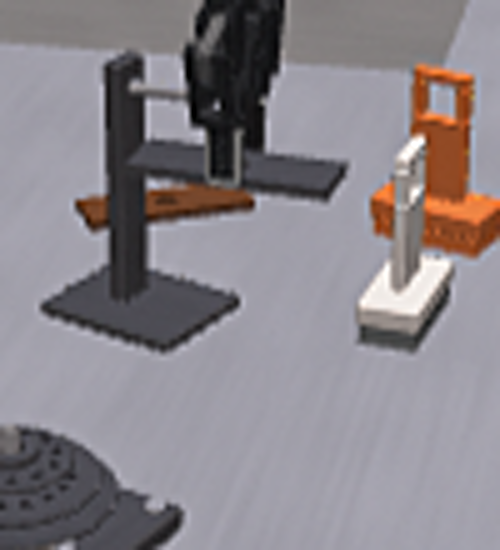

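Bar held level. Move and rotate.

```bash
python3 -m jog '[[0,-0.15,0,0,0,0],[0,-0.3,0,0,0,-0.046],[0.05,-0.45,0,0,0,-0.092],[0.1,-0.6,0,0,0,-0.138],[0.15,-0.75,0,0,0,-0.184],[0.2,-0.88,0,0,0,-0.23],[0.238,-0.947,0,0,0,-0.276],[0.238,-0.947,0,0,0,-0.322],[0.238,-0.947,0,0,0,-0.368],[0.238,-0.947,0,0,0,-0.413]]'
python3 -m jog '[[0,0,0,0,0,0],[0,0,0,0,0,0],[0,0,0,0,0,0],[0,0,0,0,0,0]]'
python3 - <<'E'
from h import *
go(616.6,-2.8,115,70)
b=snap('side','side19')
im=up(b,(240,345,170,290),5);cv2.imwrite('pics/b4.png',im[:,:,::-1])
E
```

```text
time: 51.65
tool_pos: [613.7, -1.9, 152.9]
tcp_rot: [-179.7, 0.1, 70.3]
ft_force: [1.2, -0.2, -0.6]
finger_gap: 41.7
time: 52.05
tool_pos: [615.2, -2.5, 155.6]
tcp_rot: [-180.0, 0.0, 69.8]
ft_force: [-0.2, 0.4, -1.6]
finger_gap: 41.6
row [0.0007, 0.006, 0.1625] [-0.0002, 0.0001, -0.0011] dist 41
```

View pics/b4.png

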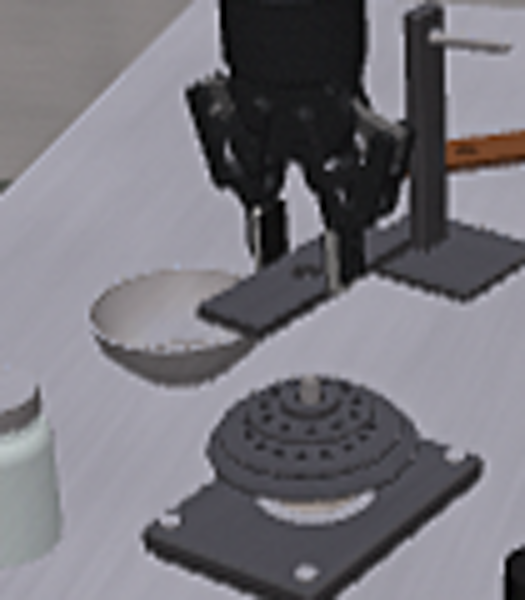

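```bash
python3 -m jog '[[0,0.004,0.04,0,0,0],[0,0.004,0.08,0,0,0],[0,0.004,0.12,0,0,0],[0,0.004,0.16,0,0,0],[0,0.004,0.19,0,0,0],[0,0.004,0.2,0,0,0],[0,0.004,0.2,0,0,0],[0,0.004,0.2,0,0,0]]'
python3 - <<'E'
from h import *
go(616.6,-2.8,92,70)
E
```

```text
time: 52.9
tool_pos: [616.6, -2.8, 106.5]
tcp_rot: [180.0, -0.0, 69.9]
ft_force: [-0.2, -0.2, -0.6]
finger_gap: 41.6
row [-0.0002, -0.0001, 0.0579] [0.0002, -0.0001, -0.0004] dist 14
```

```bash
python3 -m jog '[[0,0,0.015,0,0,0],[0,0,0.03,0,0,0],[0,0,0.045,0,0,0],[0,0,0.058,0,0,0],[0,0,0.058,0,0,0],[0,0,0.058,0,0,0]]'
python3 -m jog '[[0,0,0.01,0,0,0],[0,0,0.02,0,0,0],[0,0,0.027,0,0,0],[0,0,0.031,0,0,0],[0,0,0.031,0,0,0],[0,0,0.031,0,0,0]]'
```

```text
time: 53.5
tool_pos: [616.2, -2.7, 91.3]
tcp_rot: [-180.0, 0.0, 69.9]
ft_force: [-0.4, 0.1, -1.6]
finger_gap: 41.4
time: 54.1
tool_pos: [616.5, -2.7, 84.9]
tcp_rot: [180.0, -0.0, 69.9]
ft_force: [-4.5, -1.2, 6.6]
finger_gap: 41.4
```

Seated at 84.9, as expected. Release and rise.

```bash
python3 -m jog '[[0,0,0,0,0,0],[0,0,0,0,0,0],[0,0,0,0,0,0],[0,0,-0.05,0,0,0],[0,0,-0.15,0,0,0],[0,0,-0.3,0,0,0],[0,0,-0.36,0,0,0],[0,0,-0.36,0,0,0],[0,0,-0.36,0,0,0]]' 0.9
python3 - <<'E'
from h import *
s=snap('top','top9');b=snap('side','side20')
im=up(b,(240,345,170,290),5);cv2.imwrite('pics/b5.png',im[:,:,::-1])
im=up(s,(290,330,245,280),10);cv2.imwrite('pics/kn.png',im[:,:,::-1])
circ(s,(290,325,248,280),0,55,34,'knob')
E
```

```text
time: 55.0
tool_pos: [616.3, -2.7, 173.5]
tcp_rot: [180.0, -0.0, 69.9]
ft_force: [-1.0, 0.1, -0.4]
finger_gap: 76.8
```

View pics/b5.png

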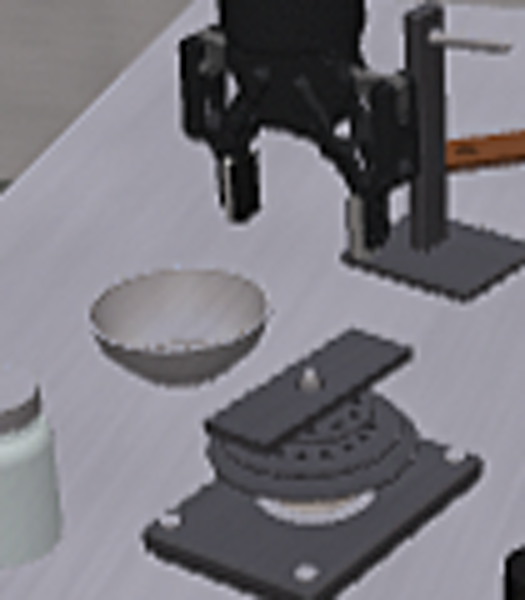

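View pics/kn.png

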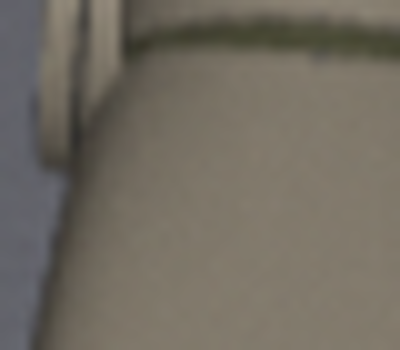

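```bash
python3 - <<'E'
from h import *
b=load('side20');im=up(b,(325,375,270,305),8);cv2.imwrite('pics/kn2.png',im[:,:,::-1])
b0=load('side4')
for q in (b0,b):
    m=np.array(q['pixels'])[270:305,325:375].mean(2)<45; print(np.argwhere(m).mean(0)[::-1]+[325,270],m.sum())
go(468.3,60.2,120,70)
E
```

```text
[348.41549296 287.17957746] 284
[348.33333333 287.12280702] 285
row [0.0343, -0.6375, 0.2088] [-0.0009, 0.0002, -0.0004] dist 168
```

Knob unmoved. Fetch it.

```bash
python3 -m jog '[[0.01,-0.16,0,0,0,0],[0.02,-0.32,0,0,0,0],[0.03,-0.48,0,0,0,0],[0.034,-0.6,0.05,0,0,0],[0.034,-0.637,0.15,0,0,0],[0.034,-0.637,0.3,0,0,0],[0.034,-0.637,0.42,0,0,0],[0.034,-0.637,0.42,0,0,0],[0.034,-0.637,0.42,0,0,0],[0.034,-0.637,0.42,0,0,0]]' 0.9
python3 - <<'E'
from h import *
go(468.3,60.2,11,70)
E
```

```text
time: 56.1
tool_pos: [470.8, 59.9, 70.3]
tcp_rot: [179.9, -0.0, 69.9]
ft_force: [0.1, -0.1, 0.2]
finger_gap: 76.6
row [-0.0023, -0.0101, 0.237] [0.0005, -0.0002, -0.0005] dist 59
```

```bash
python3 -m jog '[[-0.002,-0.008,0.06,0,0,0],[-0.002,-0.008,0.12,0,0,0],[-0.002,-0.008,0.17,0,0,0],[-0.002,-0.008,0.22,0,0,0],[-0.002,-0.008,0.237,0,0,0],[-0.002,-0.008,0.237,0,0,0],[-0.002,-0.008,0.237,0,0,0],[-0.002,-0.008,0.237,0,0,0]]'
python3 -m jog '[[0,0,0,0,0,0],[0,0,0,0,0,0],[0,0,0,0,0,0],[0,0,0,0,0,0],[0,0,0,0,0,0],[0,0,0,0,0,0]]' 0.3 40
python3 -m jog '[[0,0,-0.1,0,0,0],[0,0,-0.25,0,0,0],[0,0,-0.4,0,0,0],[0,0,-0.55,0,0,0],[0,0,-0.6,0,0,0],[0,0,-0.6,0,0,0],[0,0,-0.6,0,0,0]]'
python3 - <<'E'
from h import *
go(616.6,-2.8,150,70)
E
```

```text
time: 56.9
tool_pos: [468.3, 60.1, 10.3]
tcp_rot: [179.9, -0.0, 69.9]
ft_force: [-0.0, 0.6, 0.8]
finger_gap: 76.9
time: 57.5
tool_pos: [467.9, 60.2, 10.3]
tcp_rot: [180.0, -0.0, 69.9]
ft_force: [-2.9, 0.2, 5.8]
finger_gap: 45.1
time: 58.2
tool_pos: [467.0, 60.1, 158.3]
tcp_rot: [-179.9, 0.0, 69.9]
ft_force: [-0.1, -0.4, -1.3]
finger_gap: 45.0
row [-0.031, 0.6485, 0.0323] [-0.0004, 0.0001, -0.0004] dist 163
```

```bash
python3 -m jog '[[0,0.15,0,0,0,0],[-0.01,0.3,0,0,0,0],[-0.02,0.45,0,0,0,0],[-0.03,0.58,0,0,0,0],[-0.031,0.648,0,0,0,0],[-0.031,0.648,0.03,0,0,0],[-0.031,0.648,0.06,0,0,0],[-0.031,0.648,0.1,0,0,0],[-0.031,0.648,0.12,0,0,0],[-0.031,0.648,0.12,0,0,0]]'
python3 -m jog '[[0,0,0,0,0,0],[0,0,0,0,0,0],[0,0,0,0,0,0]]'
python3 - <<'E'
from h import *
go(616.6,-2.8,112,70)
E
```

```text
time: 59.2
tool_pos: [615.5, -2.2, 127.9]
tcp_rot: [-179.8, 0.0, 70.0]
ft_force: [-0.3, 0.4, -0.7]
finger_gap: 45.1
time: 59.5
tool_pos: [617.5, -2.7, 130.4]
tcp_rot: [179.9, -0.0, 69.9]
ft_force: [0.3, 0.1, -0.4]
finger_gap: 44.6
row [-0.0015, -0.0035, 0.0734] [0.0004, -0.0001, -0.0004] dist 18
```

```bash
python3 -m jog '[[-0.001,-0.003,0.02,0,0,0],[-0.001,-0.003,0.04,0,0,0],[-0.001,-0.003,0.06,0,0,0],[-0.001,-0.003,0.08,0,0,0],[-0.001,-0.003,0.095,0,0,0],[-0.001,-0.003,0.1,0,0,0],[-0.001,-0.003,0.1,0,0,0],[-0.001,-0.003,0.1,0,0,0]]'
python3 -m jog '[[0,0,0.006,0,0,0],[0,0,0.012,0,0,0],[0,0,0.017,0,0,0],[0,0,0.02,0,0,0],[0,0,0.02,0,0,0],[0,0,0.02,0,0,0]]'
```

```text
time: 60.3
tool_pos: [616.5, -2.8, 104.7]
tcp_rot: [180.0, -0.0, 69.9]
ft_force: [-0.3, -0.1, -0.9]
finger_gap: 45.0
time: 60.9
tool_pos: [616.7, -2.7, 101.3]
tcp_rot: [179.9, -0.0, 69.9]
ft_force: [-4.9, -0.0, 10.4]
finger_gap: 45.1
```

```bash
python3 -m jog '[[0,0,-0.004,0,0,0],[0,0,-0.004,0,0,0],[0,0,-0.004,0,0,0],[0,0,-0.004,0,0,0],[0,0,-0.05,0,0,0],[0,0,-0.15,0,0,0],[0,0,-0.3,0,0,0],[0,0,-0.42,0,0,0],[0,0,-0.42,0,0,0],[0,0,-0.42,0,0,0]]' 0.9
python3 - <<'E'
from h import *
s=snap('top','top10');b=snap('side','side21')
im=up(b,(240,345,170,290),5);cv2.imwrite('pics/f1.png',im[:,:,::-1])
circ(s,(418,456,255,284),135,256,32,'brushfoot')
im=up(s,(415,460,250,290),12);cv2.imwrite('pics/f2.png',im[:,:,::-1])
im=up(b,(360,400,170,235),9);cv2.imwrite('pics/f3.png',im[:,:,::-1])
go(470,-330,230,-8)
E
```

```text
time: 61.9
tool_pos: [617.2, -2.8, 206.4]
tcp_rot: [179.8, -0.0, 69.9]
ft_force: [-0.3, 0.6, -0.8]
finger_gap: 76.6
brushfoot ([449.2, -364.7], 93.0, [[450.1, -364.8], [87.0, 43.4], np.float64(82.1)])
row [-1.4298, -0.0978, -0.1051] [-0.0003, 0.0005, 0.4329] dist 359
```

View pics/f1.png

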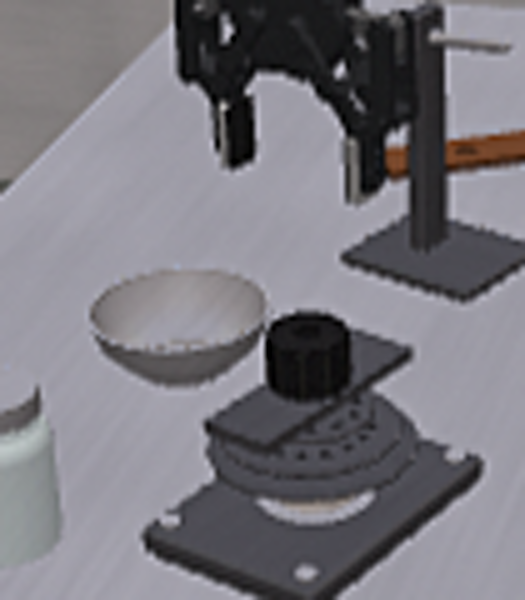

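View pics/f2.png

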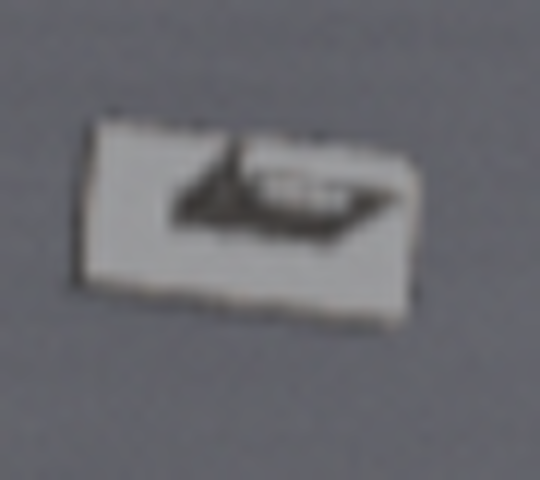

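View pics/f3.png

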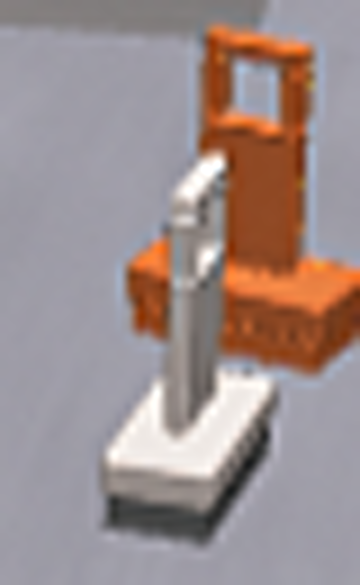

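The strainer is fully assembled. Now the white brush, at about (448,-364), yaw about -7°, handle in line with the peg stand. I'll approach high.

```bash
python3 -m jog '[[-0.1,0,-0.1,0,0,0.046],[-0.2,0,-0.13,0,0,0.092],[-0.3,0,-0.13,0,0,0.138],[-0.45,0,-0.13,0,0,0.184],[-0.6,0,-0.13,0,0,0.23],[-0.75,-0.02,-0.13,0,0,0.276],[-0.88,-0.05,-0.13,0,0,0.322],[-1,-0.08,-0.13,0,0,0.368],[-1,-0.1,-0.13,0,0,0.41],[-1,-0.1,-0.13,0,0,0.427]]' 1
python3 - <<'E'
from h import *
go(448,-364,200,-7)
E
```

```text
time: 63.0
tool_pos: [505.3, -229.5, 235.2]
tcp_rot: [-179.9, 0.2, -7.4]
ft_force: [0.5, -0.0, 0.3]
finger_gap: 85.5
row [-0.1578, 0.5632, 0.1404] [-0.0004, 0.001, -0.002] dist 150
```

```bash
python3 -m jog '[[-0.05,0.15,0,0,0,0],[-0.1,0.3,0,0,0,0],[-0.14,0.45,0,0,0,0],[-0.158,0.563,0.05,0,0,0],[-0.158,0.563,0.14,0,0,0],[-0.158,0.563,0.2,0,0,0],[-0.158,0.563,0.2,0,0,0],[-0.158,0.563,0.2,0,0,0],[-0.158,0.563,0.2,0,0,0]]'
python3 - <<'E'
from h import *
go(448,-364,88,-7)
b=snap('side','side22');s=snap('top','top11')
im=up(b,(340,420,120,240),5);cv2.imwrite('pics/g1.png',im[:,:,::-1])
E
```

```text
time: 63.9
tool_pos: [451.5, -363.6, 188.1]
tcp_rot: [180.0, -0.1, -6.9]
ft_force: [0.2, 0.4, 0.6]
finger_gap: 85.0
row [-0.0141, 0.0028, 0.4003] [0.0002, -0.0003, 0.0007] dist 100
```

View pics/g1.png

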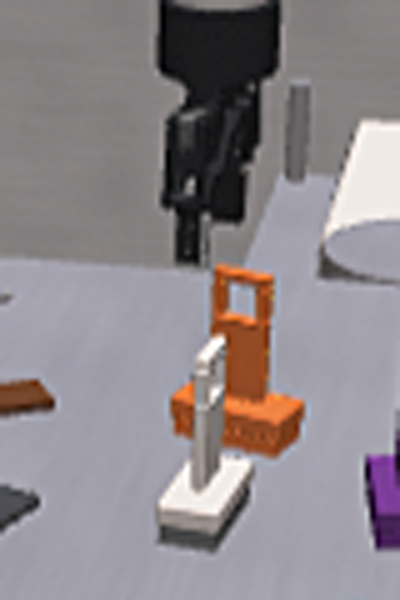

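```bash
python3 -m jog '[[-0.01,0.002,0.08,0,0,0],[-0.01,0.002,0.16,0,0,0],[-0.01,0.002,0.24,0,0,0],[-0.01,0.002,0.3,0,0,0],[-0.01,0.002,0.34,0,0,0],[-0.01,0.002,0.34,0,0,0],[-0.01,0.002,0.34,0,0,0],[-0.01,0.002,0.34,0,0,0]]'
python3 - <<'E'
from h import *
go(448,-364,88,-7)
b=snap('side','side23')
im=up(b,(340,420,120,240),5);cv2.imwrite('pics/g2.png',im[:,:,::-1])
E
```

```text
time: 64.8
tool_pos: [448.9, -364.7, 103.4]
tcp_rot: [179.9, -0.1, -6.9]
ft_force: [-0.5, 0.6, 0.4]
finger_gap: 85.4
row [-0.0041, -0.0024, 0.0614] [0.0004, -0.0005, 0.0004] dist 15
```

View pics/g2.png

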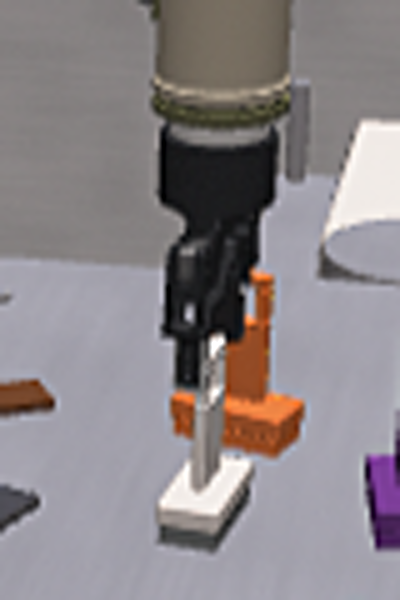

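```bash
python3 -m jog '[[-0.003,-0.002,0.03,0,0,0],[-0.003,-0.002,0.06,0,0,0],[-0.003,-0.002,0.06,0,0,0],[-0.003,-0.002,0.06,0,0,0]]'
python3 -m jog '[[0,0,0,0,0,0],[0,0,0,0,0,0],[0,0,0,0,0,0],[0,0,0,0,0,0],[0,0,0,0,0,0],[0,0,0,0,0,0],[0,0,0,0,0,0]]' 0.3 50
python3 -m jog '[[0,0,-0.05,0,0,0],[0,0,-0.12,0,0,0],[0,0,-0.2,0,0,0],[0,0,-0.25,0,0,0],[0,0,-0.25,0,0,0],[0,0,-0.25,0,0,0]]'
python3 - <<'E'
from h import *
b=snap('side','side24')
im=up(b,(330,430,110,240),4.5);cv2.imwrite('pics/g3.png',im[:,:,::-1])
go(540,-304.5,150,-22)
E
```

```text
time: 65.25
tool_pos: [447.2, -363.2, 86.4]
tcp_rot: [-180.0, 0.1, -6.9]
ft_force: [0.1, 0.2, -0.5]
finger_gap: 85.2
time: 65.95
tool_pos: [447.8, -363.9, 87.5]
tcp_rot: [180.0, -0.0, -6.9]
ft_force: [-0.1, -1.1, 3.4]
finger_gap: 43.4
time: 66.55
tool_pos: [447.5, -363.4, 149.3]
tcp_rot: [-180.0, 0.0, -6.9]
ft_force: [0.5, 0.3, -2.2]
finger_gap: 43.4
row [0.3406, -0.2773, -0.006] [-0.0003, 0.0004, 0.0837] dist 110
```

View pics/g3.png

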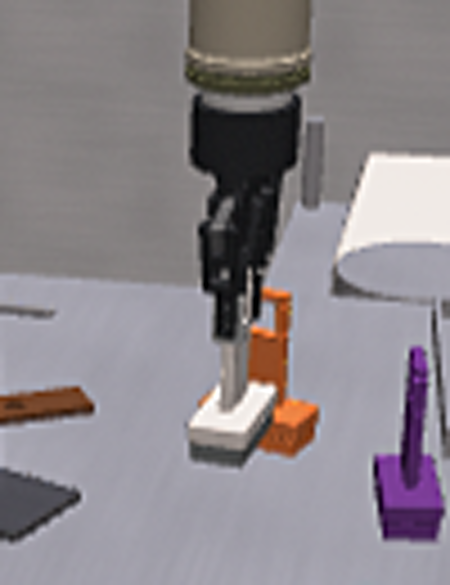

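```bash
python3 -m jog '[[0.1,-0.08,0,0,0,0.02],[0.2,-0.16,0,0,0,0.05],[0.28,-0.23,0,0,0,0.08],[0.34,-0.277,0,0,0,0.084],[0.34,-0.277,0,0,0,0.084],[0.34,-0.277,0,0,0,0.084],[0.34,-0.277,0,0,0,0.084]]'
python3 - <<'E'
from h import *
b=snap('side','side25');s=snap('top','top12')
im=up(b,(290,400,130,250),5);cv2.imwrite('pics/g4.png',im[:,:,::-1])
im=up(s,(360,470,170,280),5);cv2.imwrite('pics/g5.png',im[:,:,::-1])
go(540,-304.5,149.5,-22)
E
```

```text
time: 67.3
tool_pos: [539.3, -305.2, 148.6]
tcp_rot: [-180.0, 0.1, -22.1]
ft_force: [-0.8, 0.4, -2.1]
finger_gap: 43.2
row [0.0005, -0.0047, -0.0015] [0.0, 0.0003, -0.0006] dist 1
```

View pics/g4.png

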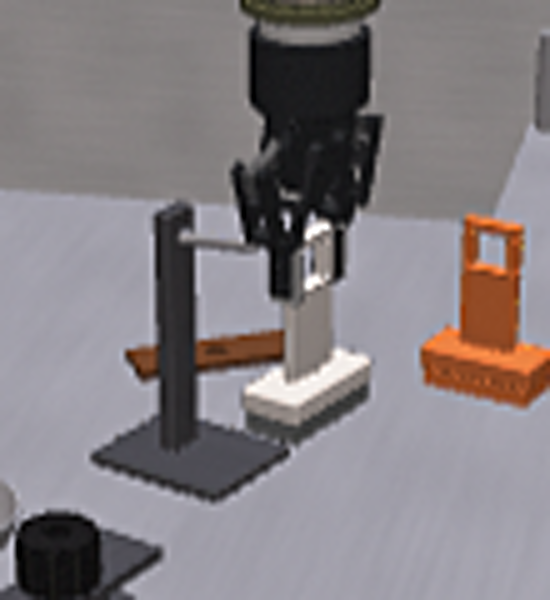

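View pics/g5.png

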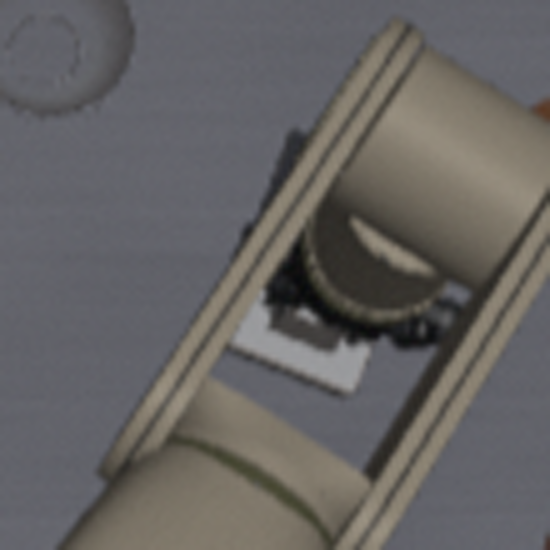

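```bash
python3 - <<'E'
from h import *
b=load('side25')
d=np.array([.927,-.375,0])
c=lambda p:np.round((proj(b,p)-[290,130]+.5)*5,0)
eye=np.array([539.3,-305.2,169.1])
print('eye',c(eye)); 
yv=np.array([.375,.927,0])
for sx in(-5,5):
  print([c(eye+d*sx+yv*a+np.array([0,0,z])) for a,z in((13,13),(13,-13),(-13,13),(-13,-13))])
print('pegroot',c((633.7,-342.4,166)),'pegend',c((575.5,-319.2,173.6)))
print('top handle corners',[c(eye+d*sx+yv*a+np.array([0,0,22])) for sx in(-5,5) for a in (22,-22)])
print('foot corners',[c(eye+d*sx*22.5+yv*a*45+np.array([0,0,32-108])) for sx in(-1,1) for a in (1,-1)])
E
python3 - <<'E'
from h import *
b=load('side25')
im=up(b,(315,370,160,220),10);cv2.imwrite('pics/g6.png',im[:,:,::-1])
E
```

```text
eye [306. 262.]
[array([301., 251.]), array([301., 289.]), array([323., 238.]), array([323., 276.])]
[array([288., 248.]), array([288., 285.]), array([311., 235.]), array([310., 273.])]
pegroot [178. 235.] pegend [256. 243.]
top handle corners [array([293., 242.]), array([331., 221.]), array([280., 239.]), array([318., 218.])]
foot corners [array([295., 402.]), array([370., 355.]), array([237., 385.]), array([314., 339.])]
```

View pics/g6.png

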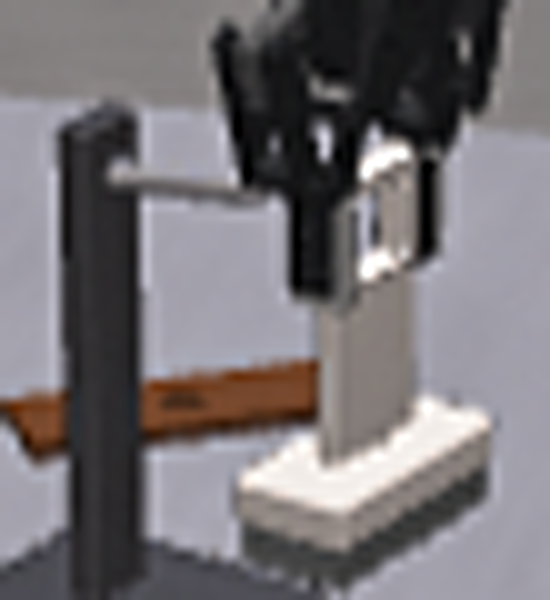

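```bash
python3 -m jog '[[0.03,-0.004,0,0,0,0],[0.06,-0.004,0,0,0,0],[0.09,-0.004,0,0,0,0],[0.12,-0.004,0,0,0,0],[0.14,-0.004,0,0,0,0],[0.16,-0.004,0,0,0,0],[0.18,-0.004,0,0,0,0],[0.18,-0.004,0,0,0,0],[0.18,-0.004,0,0,0,0]]'
python3 - <<'E'
from h import *
b=snap('side','side26')
im=up(b,(305,370,150,220),8);cv2.imwrite('pics/g7.png',im[:,:,::-1])
go(604,-330.4,149.5,-22)
E
```

```text
time: 68.3
tool_pos: [582.4, -321.0, 149.5]
tcp_rot: [-180.0, 0.0, -22.1]
ft_force: [0.4, -1.1, -0.8]
finger_gap: 43.3
row [0.0948, 0.0026, -0.0002] [-0.0, 0.0001, -0.0003] dist 24
```

View pics/g7.png

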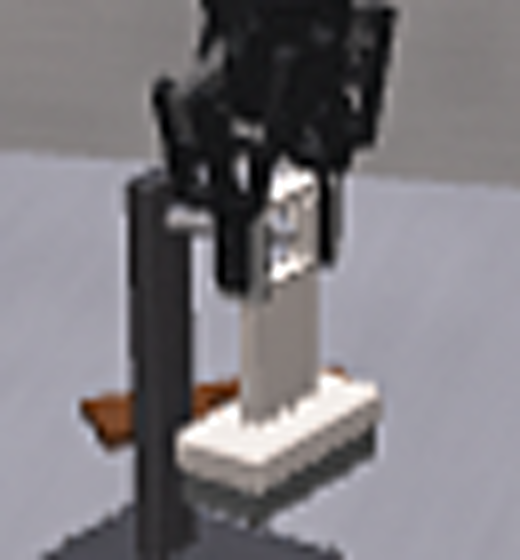

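```bash
python3 -m jog '[[0.02,0.001,0,0,0,0],[0.04,0.001,0,0,0,0],[0.06,0.001,0,0,0,0],[0.08,0.002,0,0,0,0],[0.09,0.002,0,0,0,0],[0.09,0.002,0,0,0,0],[0.09,0.002,0,0,0,0]]'
python3 - <<'E'
from h import *
b=snap('side','side27')
im=up(b,(305,370,150,220),8);cv2.imwrite('pics/g8.png',im[:,:,::-1])
E
```

```text
time: 69.05
tool_pos: [603.0, -329.9, 149.4]
tcp_rot: [-180.0, 0.0, -22.1]
ft_force: [-0.3, -0.5, -1.4]
finger_gap: 43.2
```

View pics/g8.png

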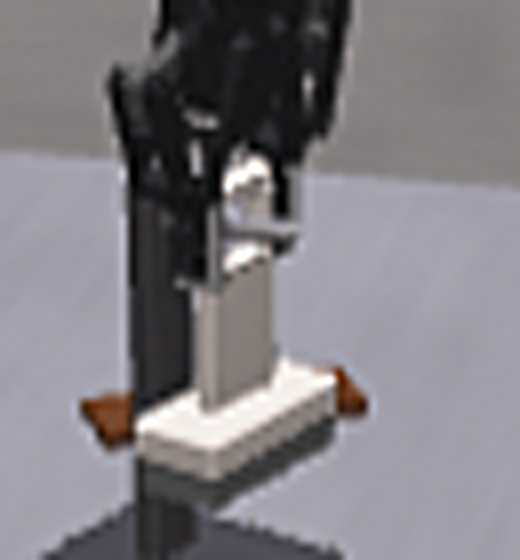

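The peg end shows through the eye at (298,235) in the crop, and there is no side force. Lower onto the peg.

```bash
python3 -m jog '[[0,0,0.008,0,0,0],[0,0,0.016,0,0,0],[0,0,0.022,0,0,0],[0,0,0.026,0,0,0],[0,0,0.026,0,0,0],[0,0,0.026,0,0,0]]'
python3 -m jog '[[0,0,0.004,0,0,0],[0,0,0.006,0,0,0],[0,0,0.008,0,0,0],[0,0,0.008,0,0,0],[0,0,0.008,0,0,0]]'
```

```text
time: 69.7
tool_pos: [603.1, -329.9, 143.0]
tcp_rot: [-180.0, 0.0, -22.1]
ft_force: [0.1, -0.0, -1.5]
finger_gap: 43.2
time: 70.2
tool_pos: [603.2, -330.1, 141.5]
tcp_rot: [180.0, -0.0, -22.1]
ft_force: [-1.5, 0.5, 1.7]
finger_gap: 43.3
```

```bash
python3 -m jog '[[0,0,0,0,0,0],[0,0,0,0,0,0],[0,0,0,0,0,0],[0,0,0,0,0,0],[0,0,0,0,0,0],[0,0,0,0,0,0]]' 0.85
python3 -m jog '[[0,0,-0.04,0,0,0],[0,0,-0.1,0,0,0],[0,0,-0.2,0,0,0],[0,0,-0.32,0,0,0],[0,0,-0.44,0,0,0],[0,0,-0.5,0,0,0],[0,0,-0.5,0,0,0]]'
python3 - <<'E'
from h import *
b=snap('side','side28')
im=up(b,(290,380,130,230),6);cv2.imwrite('pics/g9.png',im[:,:,::-1])
E
```

```text
time: 70.8
tool_pos: [603.1, -329.9, 141.0]
tcp_rot: [-180.0, 0.0, -22.1]
ft_force: [0.5, 0.3, -0.0]
finger_gap: 72.5
time: 71.5
tool_pos: [604.5, -330.9, 270.8]
tcp_rot: [179.9, -0.4, -22.1]
ft_force: [0.3, 0.5, 0.0]
finger_gap: 72.5
```

View pics/g9.png

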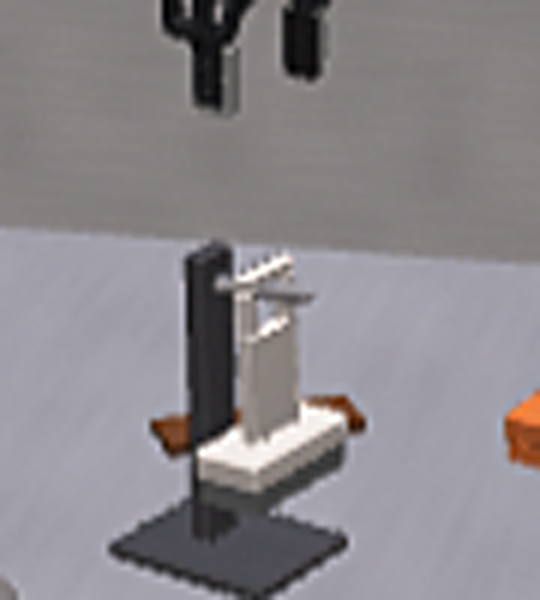

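The brush hangs by its eye on the peg. Move the arm clear and do the final check from both cameras.

```bash
python3 -m jog '[[-0.15,0.05,-0.05,0,0,0],[-0.3,0.1,-0.05,0,0,0],[-0.45,0.15,-0.05,0,0,0],[-0.6,0.2,-0.05,0,0,0],[-0.75,0.3,-0.05,0,0,0],[-0.85,0.4,-0.05,0,0,0],[-0.9,0.5,-0.05,0,0,0],[-0.9,0.6,-0.05,0,0,0],[-0.9,0.7,-0.05,0,0,0],[-0.9,0.7,-0.05,0,0,0]]'
python3 - <<'E'
from h import *
s=snap('top','topF');b=snap('side','sideF')
im=np.vstack([up(b,(240,345,200,290),4)[:, :420],up(b,(300,405,150,240),4)]);cv2.imwrite('pics/F1.png',im[:600,:,::-1])
cv2.imwrite('pics/F2.png',up(s,(280,460,160,280),4)[:,:,::-1])
circ(s,(290,360,180,250),0,75,20,'base/stack')
E
```

```text
time: 72.55
tool_pos: [326.8, -408.9, 276.0]
tcp_rot: [-179.9, 0.2, -22.2]
ft_force: [-0.2, 0.8, -0.0]
finger_gap: 72.4
base/stack ([616.0, -2.9], 203.1, [[620.1, -4.5], [170.9, 131.7], np.float64(70.1)])
```

View pics/sideF.png

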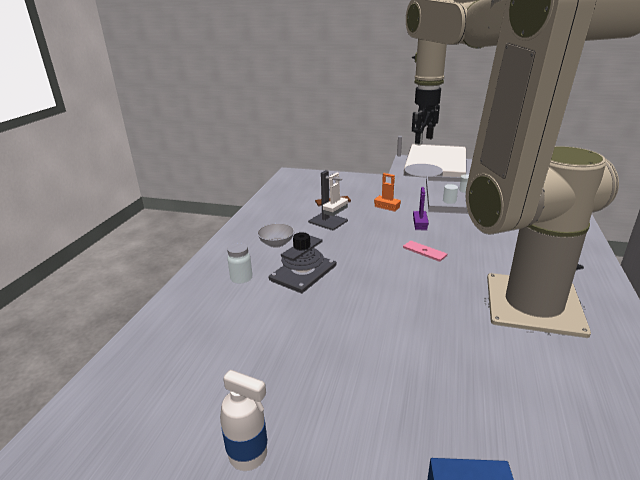

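View pics/F1.png

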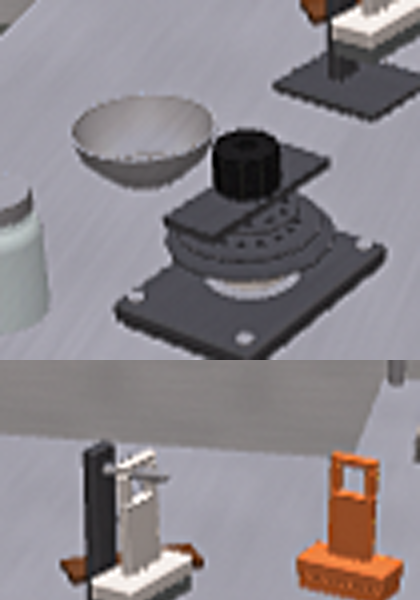

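View pics/F2.png

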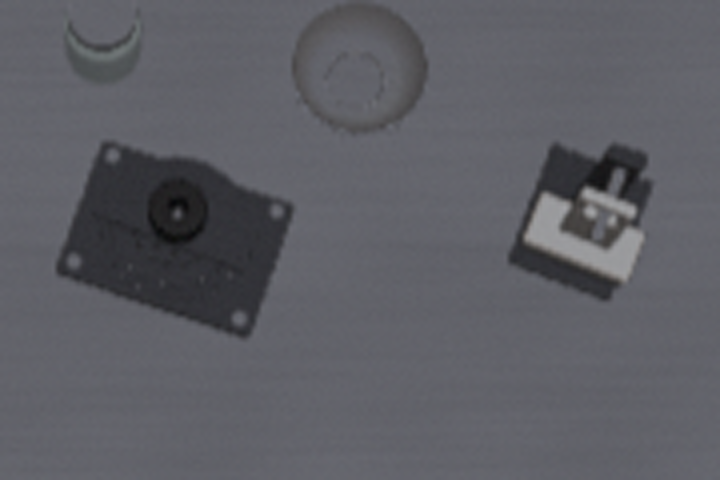

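```bash
python3 -m jog '[[0,0,0,0,0,0],[0,0,0,0,0,0],[0,0,0,0,0,0],[0,0,0,0,0,0],[0,0,0,0,0,0]]'; python3 -c "
from bench import r
print(r.hand_in())"
```

```text
time: 73.15
tool_pos: [329.0, -407.4, 278.6]
tcp_rot: [180.0, -0.0, -22.0]
ft_force: [-1.1, -0.4, -0.7]
finger_gap: 72.4
the job is handed in; nothing more can be done
None
```

The strainer is back together, the brush hangs on the peg, and I handed the job in at about 73 s of the 210 s allowed.

- **Strainer:** I took the knob off, then put on the spacer, disc1 (120 mm), disc2 (104 mm), disc4 (72 mm), the dark bar and the knob. Disc3 was not there. Each part made light contact (up to about 13 N) at the height expected for sitting fully down.
- **Knocked part:** disc4 was knocked about 5 cm aside during the run. I found it again in the top view and picked it up from its new place.
- **Brush:** the white brush hangs by its eye on the peg.

**Last checks:**
- The final pictures show the stack in the right order with the knob centred on top.
- The bar is parallel to the base's long side to about 1°.
- The jar, spray bottle, bowl and coloured look-alikes look to be in their original places; I compared them by eye only.

**Disagreement:** the two cameras differed by about 5 mm on the spindle's position, so I located it by gently pushing the gripped knob against it. It came out between the two readings, at about (616.6, -2.8).

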